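Draw a filter cassette out of a deep detector shaft with a spring-loaded bayonet picker

ROBOT

A 6-joint arm with a two-finger parallel gripper is mounted at the origin on a cart in front of the work surface, level with it; the furniture and walls round the work are solid. World frame = base frame: x ahead of the robot, y to its left, z up, the work surface at z = 0. Lengths are in mm, angles in rad, forces in N, time in s.
With the tool pointing down it reaches from about 275 to 750 mm from the base axis. Payload 10.2 kg.
Tool frame: the origin (TCP) lies at the very end of the fingers, on their centre line; the grasp point (between the pads) lies 19 mm behind it; z points along the fingers, y is the direction in which the jaws open and shut (so a half turn about z gives the same grasp; the last joint's range is limited). The gripper opens to 85 mm and grips with 20 to 120 N. Pads are 22 mm wide; open, the fingers measure 114 mm over their backs; the gripper's body (76 mm by 85 mm) begins 54 mm behind the grasp point. The pads swing forward as they close: fully open they stand 13 mm farther back than shut.
Start: joints at [-1.438, 0.313, 1.498, -0, 1.331, -0.223], TCP at [182.866, -492.129, 231.294] pointing down, gripper open.
Joint ranges: [-2.94, 2.94], [-0.97, 2.17], [0.19, 2.56], [-1.23, 4.37], [0.02, 3.11], [-2.88, 2.88]. Speed limits (rad/s): [2.39, 2.39, 3.01, 3.14, 3.14, 3.14].

INTERFACE

Orientations are given as a unit quaternion [w, x, y, z].
In Python, from rig import sensors, imaging, ctrl gives the robot as it stands.
- The arm moves only by the shell command python3 -m creep 'ROWS' [FORCE]. ROWS is JSON, a list of rows, each an object with "grip": the finger opening in mm, from 0 to 85.4; "linear": the shift along the tool's x, y, z in mm, a list of three; "rot": the turn, a rotation vector about the tool's x, y, z in rad, a list of three. A call has 1 to 12 rows; each row shifts and turns the commanded pose from where the row before left it, along the tool's axes as they then stand; what a row does not reach is not made up. A row lasts 1/12 s, in which the tool goes at most 41.7 mm and 7.16 degrees, less where a joint would pass 70% of its speed; a pose out of reach is approached as far as the arm can. A call with a gripper value outside its range is refused whole. The fingers move at their own pace and stop on an object; FORCE is the grip in N (left out, the last holds). Time passes only in rows, so rows that do not move let the fingers close. It gives the time, the measured TCP pose, the force and the opening at its end, in the units of the state.
- sensors.sense(): the state, without advancing time (a new reading comes with each control period).
- imaging.capture(name): name is "scene" or "top" or "wrist"; returns (picture, depth): 420x560x3 uint8, red, green, blue; 420x560 float32, mm along the optical axis (not along the pixel's ray), 0 where there is no reading.
- imaging.camera_params(name): a dict with "intrinsics" (3x3 intrinsics, pixels), "R" (3x3) and "t" (3): a world point X has camera coordinates R X + t. Camera axes: x right, y down, z forward; pixel columns grow to the right and rows downward; lengths in mm; the calibration is good to about 2 mm. A picture is of the moment at which its call begins: read the wrist's pose just before it. camera_params takes no time and is no camera call; for the wrist camera it gives the pose at the moment of the call.
- ctrl.finish_job(): hands the job in, once; it reports no verdict.
The state is a dict: "time_s": time; "joints": joint angles; "dq": joint speeds; "tau": joint torques, N m; "eef_pos": TCP position; "ee_rot": TCP orientation; "force": force on the tool from outside, world axes, zero at the start; "wrist_torque": the same for the moment, N m; "grip_width": opening from 0.0 (shut) to 1.0 (fully open).
Only numpy, scipy, OpenCV 4.12 (cv2) and the standard library are available. Lean on these libraries where they do the work, as an engineer would, in place of code of your own. Each camera call takes 0.05 s, during which the arm holds its last target.

TASK

Take the orange-handled picker out of its holster and use it to draw the filter cassette up out of the deep square shaft of the detector box: find the slot in the cassette's lifting hub by feel, hook the foot of the picker under the hub and lift. Set the cassette gently down flat in the empty near place of the grey tray, unhook the picker and hang it back in its holster. The cassette holds delicate glass, so never press, twist or drop it hard, never touch it with the fingers, and leave the spare cassette and the other things around where they are.

Things in the scene. Friction and masses are not known exactly. Their poses are not given: they have to be found in the camera images.
- detector_box: Fixed grey box, 110 x 90 mm, 125 mm high, on a dark base plate 150 x 100 mm; origin at the centre of its underside, z up, x along its long side. A vertical square shaft, 48 x 48 mm, opens in the middle of its top and ends on a floor 14 mm above the underside. A beam tube (d 46 mm at most) stands out of its +y flank to y = 79 mm.
- shaft_mouth (a point): Centre of the shaft's open top, 125 mm above the table, axes as the box. Low in the shaft's -x wall a sprung pad presses the cassette against the +x wall, so the first 3 cm of the pull take a few newtons more than the weight.
- cassette: Loose black filter cassette, 44 x 44 x 38 mm high, about 120 g, orange glass (d 21 mm) in its two y flanks; origin at the centre of its underside, z up, x and y along its sides. It stands on the shaft's floor, turned as the box is. Its walls are closed but for the slot in the lifting hub in its top.
- hub_top (a point): Centre of the cassette's top, 38 mm above its underside, axes as the cassette. Here lies the round metal lifting hub, d 34 mm, plate 5 mm thick, flush with the top, with one slot 28 x 9.4 mm through its centre. The slot's direction is not measured: it lies along the cassette's x axis give or take 50 degrees, differs each time, and stays in use. The foot may need shifting a mm sideways too.
- hub_under (a point): Centre of the hub plate's underside, 33 mm above the cassette's underside, axes as the cassette. Below it is an open round cavity 18 mm deep and 31 mm wide. Two stop pins (d 4 mm, 9 mm long) hang from the plate 11.5 mm either side of the centre, square to the slot: a foot turned under the plate meets them about 65 degrees from the slot, either way.
- picker: Picker, 152 mm long, 140 g, hanging in the holster; origin at the centre of the underside of its foot (rod fully out), z up. Square orange handle 22 x 22 x 50 mm, z = 98 to 148 mm, faces along x and y, to be gripped across either pair; below it a steel flange, d 46 mm, underside at z = 94 mm. Turned by half a turn it works the same.
- picker_foot (a point): Centre of the underside of the foot, moving with the rod; axes as the picker. Foot: bar 24 mm (along x) x 6 mm x 5 mm high. Rod d 7 mm; its shoulder (d 15 mm, underside 13 mm above the foot's) lands on the hub plate when the foot is through, which then is 3 mm below the plate. Turned 40 to 65 degrees from the slot the foot is caught under the plate.
- picker_grip (a point): Middle of the handle, where it is best gripped, 127 mm above the foot; axes as the picker. The rod is spring-loaded: it slides up into the handle by up to 12 mm, with 2 N at first and 0.5 N more for each mm (8 N at 12 mm, then solid). With the spring pressed some 6 mm on the hub, turning the foot lets it drop into the slot, and the push falls to nothing.
- holster: Fixed upright aluminium square tube, 42 x 42 mm outside, 32 x 32 mm inside, on a base plate of 70 x 64 mm; origin at the centre of its underside. Rim 108 mm above the table, inner floor 10 mm. The picker hangs in it, foot down, its flange on the rim (picker origin 14 mm above the table).
- holster_rim (a point): Centre of the holster's open top, 108 mm above the table; the centre of the picker's flange rests here. Axes as the holster.
- tray: Fixed grey tray, 128 x 76 x 12 mm, with two square places side by side along its x axis, each 50 x 50 mm and 7 mm deep; origin at the centre of its underside. The near place (-x, towards the robot) is empty, the far one (+x) holds the spare cassette.
- tray_place (a point): Centre of the floor of the tray's empty near place, 5 mm above the table; axes as the tray. The cassette fits with its sides along the tray's, either way round.
- spare_cassette: A cassette of the same kind with blue glass, in the far place of the tray; leave it. Origin at the centre of its underside.
- lens_cleaner: White spray bottle with a blue cap, d 35 mm, 120 mm high; leave it. Origin at the centre of its underside.
- dust_cap: Black round dust cap, d 41 mm, 13 mm high; leave it. Origin at the centre of its underside.
- objective_canister: Clear canister with a black lid, d 51 mm, 71 mm high; leave it. Origin at the centre of its underside.

How it is judged:
By the outcome, as a careful person would: the job done as asked, in the order asked, and still so for the second after the job is handed in, with the robot touching nothing.
It also fails if it takes over 72 s, if anything falls off the work surface, if the arm or the gripper's body presses on something with over 40 N, if the wrist force passes 120 N, or if a joint passes its speed limit or range.

## Working session

There is one attempt and no reset: what is moved stays moved. The work goes in short steps, Python scripts to look and compute and a shell command to move; the robot and the scene stay as the last step left them, time stands still between calls to the robot, and variables do not carry over. Pictures are saved under pics/ and viewed, and the job is handed in when it is done.

```bash
ls -la; mkdir -p pics; cat > snap.py <<'E'
import sys,cv2
from rig import sensors,imaging
import numpy as np
def snap(cam,tag):
    p=imaging.camera_params(cam)
    img,d=imaging.capture(cam)
    cv2.imwrite(f'pics/{tag}.png',cv2.cvtColor(img,cv2.COLOR_RGB2BGR))
    np.savez(f'pics/{tag}.npz',img=img,d=d,K=p['intrinsics'],R=p['R'],t=p['t'])
def load(tag): return np.load(f'pics/{tag}.npz')
def w(tag,u,v,z=None,zw=None):
    D=load(tag);K,R,t=np.array(D['K']),np.array(D['R']),np.array(D['t'])
    ray=np.linalg.inv(K)@np.array([u,v,1.])
    C=-R.T@t; r=R.T@ray
    if zw is not None: return C+r*(zw-C[2])/r[2]
    z=z or D['d'][int(round(v)),int(round(u))]
    return C+r*z
def proj(tag,X):
    D=load(tag);c=D['K']@(D['R']@np.array(X)+D['t']);return c[:2]/c[2]
def crop(tag,u0,u1,v0,v1,s,out):
    im=cv2.imread(f'pics/{tag}.png')[v0:v1,u0:u1]
    cv2.imwrite(f'pics/{out}.png',cv2.resize(im,None,fx=s,fy=s,interpolation=cv2.INTER_CUBIC))
E
python3 - <<'E'
from snap import *
print(sensors.sense())
for c in ['scene','top','wrist']: snap(c,c+'0')
E
```

```text
total 12
drwxr-xr-x  3 agent agent 4096 Dec  7 13:42 .
drwxr-xr-x 23 root  root  4096 Dec  7 13:42 ..
drwxr-xr-x  2 agent agent 4096 Dec  7 13:42 pics
{'time_s': 0.0, 'joints': array([-1.43841044e+00,  3.13443035e-01,  1.49845841e+00, -1.41997235e-05,
        1.33102471e+00, -2.23407745e-01]), 'dq': array([ 0.00142646, -0.00069714, -0.00273652, -0.00048952,  0.00044904,
        0.00202979]), 'tau': array([-7.34818695e-05, -4.12261999e+01, -2.59743887e+01, -1.98751104e-04,
        4.14281458e-03,  6.35452309e-06]), 'eef_pos': array([ 182.82012014, -491.84966682,  230.73062234]), 'ee_rot': array([-6.66372130e-04,  9.84217530e-01,  1.76961602e-01,  2.34453967e-05]), 'force': array([ 0.3631028 , -0.50609634, -0.16830715]), 'wrist_torque': array([ 0.00670986,  0.03959324, -0.01946035]), 'grip_width': 0.9997285176876297}
```

View pics/scene0.png

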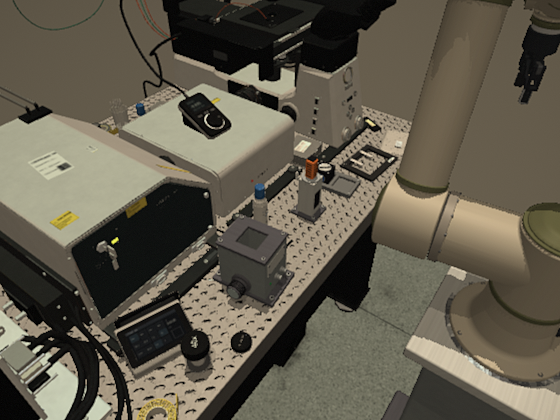

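View pics/top0.png

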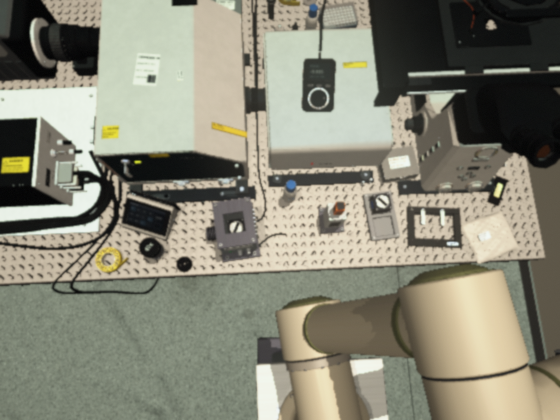

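View pics/wrist0.png

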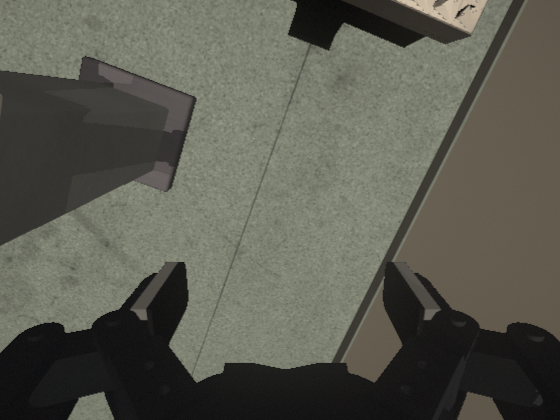

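The top view shows the detector box around (236,227), the holster with picker at (335,215), the tray at (381,215) and the spray bottle at (291,190). The dust cap is at (184,264) and the canister at (151,247). I'll enlarge these areas.

```bash
python3 - <<'E'
from snap import *
crop('top0',190,290,180,270,8,'topA')
crop('top0',300,420,175,260,6.5,'topB')
crop('scene0',200,380,130,310,4.4,'scA')
p=imaging.camera_params('top');print(p)
for n,u,v in [('shaft',236,227),('boxcorner',216,201),('hol',331,222),('table',300,245),('tray',381,232)]:
  print(n,w('top0',u,v).round(1))
E
```

```text
{'intrinsics': array([[430.36062933,   0.        , 272.78142115],
       [  0.        , 430.36062933, 210.78886201],
       [  0.        ,   0.        ,   1.        ]]), 'R': array([[-0.04797437, -0.99882938,  0.00619134],
       [-0.97280185,  0.04531616, -0.22716294],
       [ 0.22661645, -0.01692095, -0.97383708]]), 't': array([ 124.1832068 ,  522.1263676 , 1044.60699771])}
shaft [495.8 197.1  27.8]
boxcorner [575.4 251.1   1.7]
hol [488.7 -45.8  72.1]
table [444.3  30.6   1.7]
tray [ 469.2 -188.4    1.3]
```

View pics/topA.png

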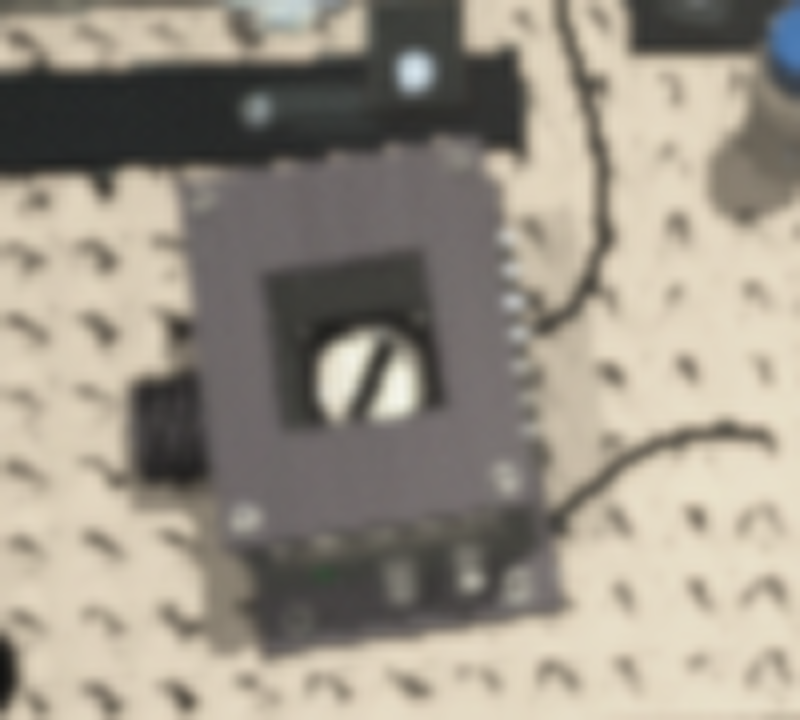

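View pics/topB.png

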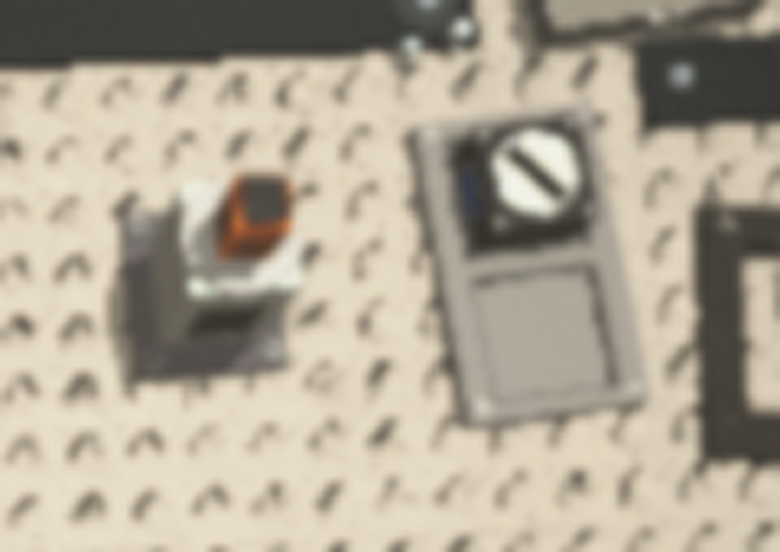

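View pics/scA.png

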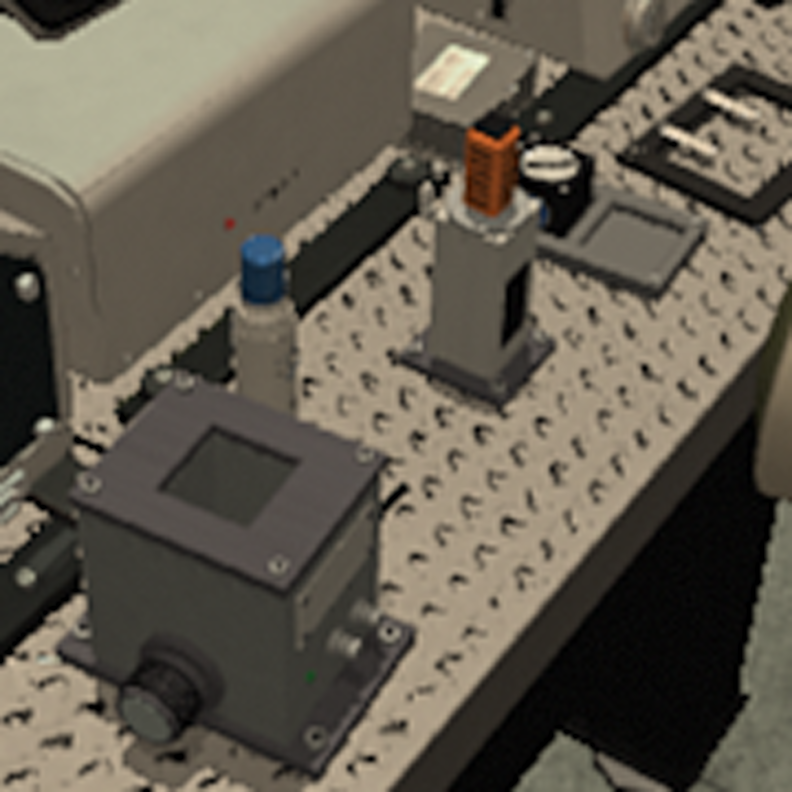

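```bash
python3 - <<'E'
from snap import *
def A(x,y):return 190+(x-3.5)/8,180+(y-3.5)/8
def B(x,y):return 300+(x-3)/6.5,175+(y-3)/6.5
print('shaft',[w('top0',*A(*c),zw=125).round(1) for c in [(262,270),(425,248),(447,408),(285,432)]])
print('hub slot',[w('top0',*A(*c),zw=52).round(1) for c in [(352,415),(392,340),(370,378)]])
print('handle top',[w('top0',*B(*c),zw=162).round(1) for c in [(244,178),(291,180),(287,224),(242,222)]])
print('tray corners',[w('top0',*B(*c),zw=12).round(1) for c in [(412,128),(590,108),(648,398),(475,424)]])
print('place floor',[w('top0',*B(*c),zw=12).round(1) for c in [(468,288),(590,265),(617,383),(490,410)]])
s=sensors.sense();p=imaging.camera_params('wrist')
from scipy.spatial.transform import Rotation as Ro
q=s['ee_rot'];T=Ro.from_quat([q[1],q[2],q[3],q[0]]).as_matrix()
C=-p['R'].T@p['t'];print('cam in tool',T.T@(C-s['eef_pos']),'cam axes in tool cols xyz',(T.T@p['R'].T).round(3),p['intrinsics'])
E
```

```text
shaft [array([511.6, 222.1, 125. ]), array([516.2, 172.9, 125. ]), array([466.9, 167.9, 125. ]), array([461.9, 216.3, 125. ])]
hub slot [array([479.8, 201.9,  52. ]), array([503.6, 188.4,  52. ]), array([491.5, 195.8,  52. ])]
handle top [array([517.9, -49.9, 162. ]), array([516.3, -66.7, 162. ]), array([500.2, -63.9, 162. ]), array([501.7, -47.8, 162. ])]
tray corners [array([ 573.1, -147.5,   12. ]), array([ 578.3, -222.6,   12. ]), array([ 455.1, -232.8,   12. ]), array([ 447.7, -161.2,   12. ])]
place floor [array([ 504.2, -164. ,   12. ]), array([ 511.5, -215.3,   12. ]), array([ 461.8, -220.9,   12. ]), array([ 453.2, -167.9,   12. ])]
cam in tool [ 7.39180201e+01  1.58071208e-02 -1.41451181e+02] cam axes in tool cols xyz [[ 0.    -0.958 -0.288]
 [ 1.     0.    -0.   ]
 [ 0.    -0.288  0.958]] [[333.89718085   0.         285.13489236]
 [  0.         333.89718085 204.31410596]
 [  0.           0.           1.        ]]
```

The boxes agree with the sizes given: shaft centre about (489,195), yaw about 6°; handle about (509,-57); tray yaw about 5°. The hub slot can even be seen, at about -30° in world axes. Next, a helper that works out moves.

```bash
cat > plan.py <<'E'
import sys,numpy as np
from rig import sensors
from scipy.spatial.transform import Rotation as Ro
def state():
    s=sensors.sense();q=s['ee_rot'];return s,Ro.from_quat([q[1],q[2],q[3],q[0]])
def down(yaw): # tool x at world yaw (deg), z down
    c,s_=np.cos(np.radians(yaw)),np.sin(np.radians(yaw))
    return Ro.from_matrix(np.array([[c,s_,0],[s_,-c,0],[0,0,-1]]))
def plan(pos,yaw,N,cmd=None):
    s,R=state(); p=s['eef_pos']
    if cmd is not None: p,R=np.array(cmd[:3]),down(cmd[3])
    rv=(R.inv()*down(yaw)).as_rotvec()
    tot=R.inv().apply(np.array(pos)-p)
    r=rv/N; M=sum((Ro.from_rotvec(r*k).as_matrix() for k in range(N)),np.zeros((3,3)))
    l=np.linalg.solve(M,tot)
    x=R.as_matrix()[:,0]
    print('t',round(s['time_s'],2),'pos',s['eef_pos'].round(1),'yaw',np.degrees(np.arctan2(x[1],x[0])).round(2),'F',s['force'].round(2),'grip',round(s['grip_width'],3))
    print('  total tool',tot.round(1),'rotvec',rv.round(4),'| row x%d: lin'%N,l.round(2),'rot',r.round(4), 'lin/row',np.linalg.norm(l).round(1),'deg/row',np.degrees(np.linalg.norm(r)).round(2))
if __name__=='__main__':
    a=[float(v) for v in sys.argv[1:]]
    plan(a[:3],a[3],int(a[4]))
E
python3 plan.py 400 -200 270 20.4 9; python3 -c "
from plan import *
plan([509,-57,225],84,9,[400,-200,270,20.4])
from snap import *
for u,v in [(330,150),(330,168),(240,170),(290,165)]: print(w('top0',u,v).round(0))"
```

```text
t 0.15 pos [ 182.9 -491.9  230.9] yaw 20.39 F [-0.06  0.68  0.95] grip 1.005
  total tool [ 305.2 -198.   -38.9] rotvec [-0.0009 -0.0002 -0.0003] | row x9: lin [ 33.92 -22.    -4.33] rot [-0.0001 -0.     -0.    ] lin/row 40.7 deg/row 0.01
t 0.15 pos [ 182.9 -491.9  230.9] yaw 20.4 F [-0.06  0.68  0.95] grip 1.005
  total tool [152. -96.  45.] rotvec [ 0.    0.   -1.11] | row x9: lin [20.98 -1.47  5.  ] rot [ 0.      0.     -0.1233] lin/row 21.6 deg/row 7.07
[657. -48. 135.]
[656. -66.  -2.]
[624. 177. 112.]
[653.  47.  47.]
```

```bash
python3 -m creep '[{"grip":85,"linear":[34,-22,-4.3],"rot":[0,0,0]},{"grip":85,"linear":[34,-22,-4.3],"rot":[0,0,0]},{"grip":85,"linear":[34,-22,-4.3],"rot":[0,0,0]},{"grip":85,"linear":[34,-22,-4.3],"rot":[0,0,0]},{"grip":85,"linear":[34,-22,-4.3],"rot":[0,0,0]},{"grip":85,"linear":[34,-22,-4.3],"rot":[0,0,0]},{"grip":85,"linear":[34,-22,-4.3],"rot":[0,0,0]},{"grip":85,"linear":[34,-22,-4.3],"rot":[0,0,0]},{"grip":85,"linear":[34,-22,-4.3],"rot":[0,0,0]}]'; python3 plan.py 509 -57 225 84 9
```

```text
time_s: 0.9
eef_pos: [401.4, -198.1, 270.2]
ee_rot: [0.0, 0.984, 0.177, 0.0]
force: [1.1, -0.7, -0.4]
grip_width: 0.989
t 0.9 pos [ 401.4 -198.1  270.2] yaw 20.37 F [ 1.07 -0.7  -0.45] grip 0.989
  total tool [149.9 -94.8  45.2] rotvec [ 1.0000e-04  0.0000e+00 -1.1105e+00] | row x9: lin [20.7  -1.45  5.03] rot [ 0.      0.     -0.1234] lin/row 21.3 deg/row 7.07
```

```bash
python3 -c "
from snap import *
snap('wrist','w_tray')"; python3 -m creep '[{"grip":85,"linear":[20.7,-1.45,5],"rot":[0,0,-0.1234]},{"grip":85,"linear":[20.7,-1.45,5],"rot":[0,0,-0.1234]},{"grip":85,"linear":[20.7,-1.45,5],"rot":[0,0,-0.1234]},{"grip":85,"linear":[20.7,-1.45,5],"rot":[0,0,-0.1234]},{"grip":85,"linear":[20.7,-1.45,5],"rot":[0,0,-0.1234]},{"grip":85,"linear":[20.7,-1.45,5],"rot":[0,0,-0.1234]},{"grip":85,"linear":[20.7,-1.45,5],"rot":[0,0,-0.1234]},{"grip":85,"linear":[20.7,-1.45,5],"rot":[0,0,-0.1234]},{"grip":85,"linear":[20.7,-1.45,5],"rot":[0,0,-0.1234]},{"grip":85,"linear":[0,0,0],"rot":[0,0,0]}]'; python3 -c "
from snap import *
snap('wrist','w_hol')"
```

```text
time_s: 1.78
eef_pos: [508.1, -56.0, 223.8]
ee_rot: [-0.001, 0.74, 0.672, -0.0]
force: [-0.2, 0.2, -1.0]
grip_width: 0.999
```

View pics/w_tray.png

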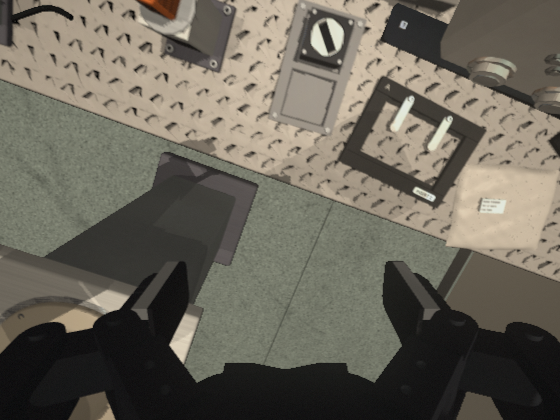

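View pics/w_hol.png

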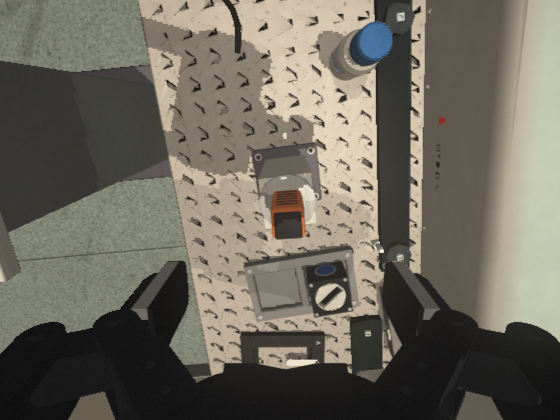

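In w_tray the tray is at about (318,68) and its empty place at (308,95). In w_hol the handle is at (288,213) and the tray at (300,283). I'll enlarge them.

```bash
python3 - <<'E'
from snap import *
crop('w_hol',235,365,135,245,6,'h1')
crop('w_hol',235,365,240,330,6,'h2')
crop('w_tray',260,380,0,140,5,'t1')
E
```

```text
(no output)
```

View pics/h1.png

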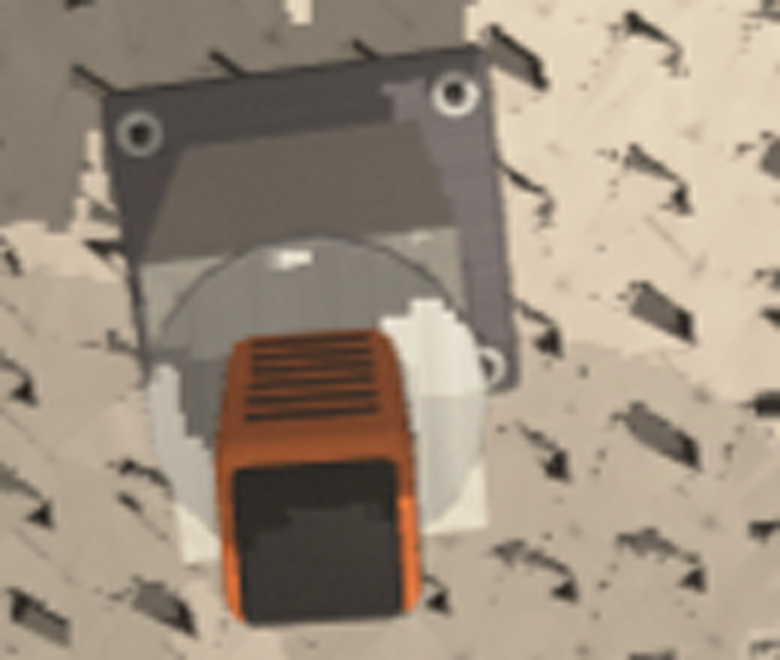

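View pics/h2.png

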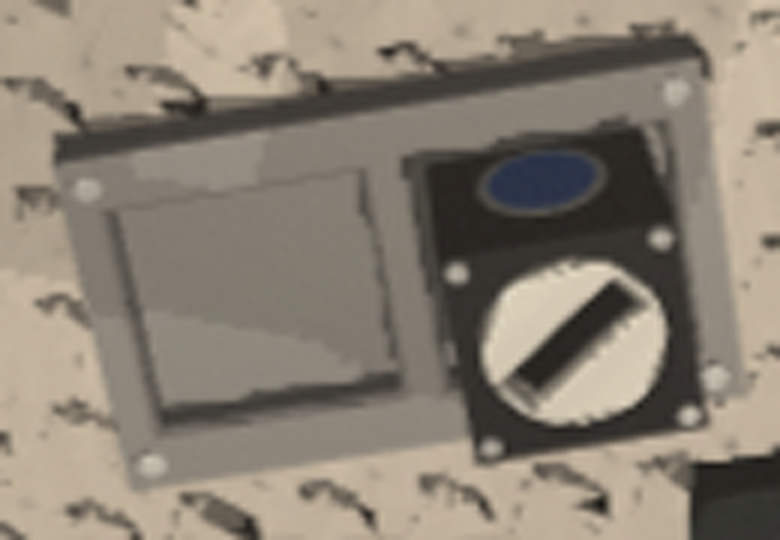

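View pics/t1.png

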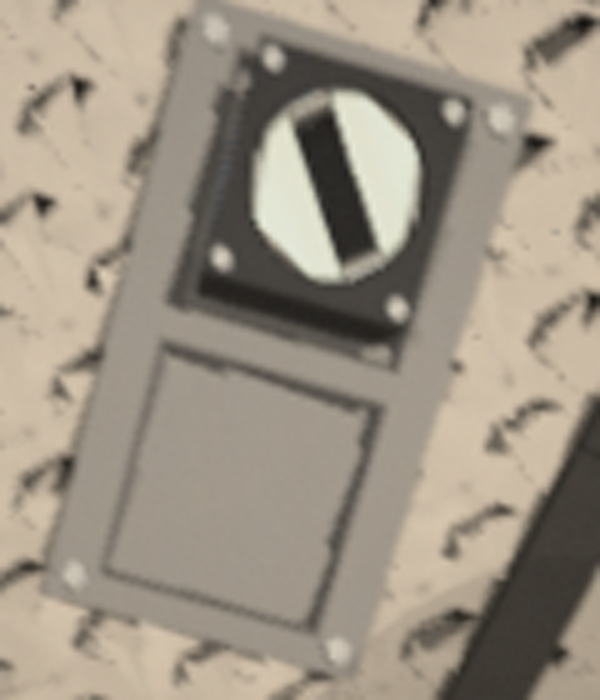

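```bash
python3 - <<'E'
from snap import *
def H(x,y):return 235+(x-2.5)/6,135+(y-2.5)/6
def H2(x,y):return 235+(x-2.5)/6,240+(y-2.5)/6
def T(x,y):return 260+(x-2)/5,(y-2)/5
def rep(n,tag,f,cs,z):
    P=np.array([w(tag,*f(*c),zw=z) for c in cs])[:,:2]
    m=P.mean(0);e=np.roll(P,-1,0)-P
    print(n,P.round(1).tolist(),'c',m.round(1),'len',np.linalg.norm(e,axis=1).round(1),'ang',np.degrees(np.arctan2(e[:,1],e[:,0])).round(1))
rep('cap','w_hol',H,[(235,470),(400,460),(410,612),(240,622)],162)
rep('rim','w_hol',H,[(135,262),(458,228),(488,525),(185,560)],108)
rep('flange','w_hol',H,[(150,400),(318,238),(487,400)],112)
print('flange c',w('w_hol',*H(318,406),zw=112).round(1))
rep('base','w_hol',H,[(105,95),(480,45)],6)
rep('place hol','w_hol',H2,[(108,208),(362,168),(403,378),(160,418)],12)
rep('tray scr hol','w_hol',H2,[(88,189),(676,91),(715,377),(151,465)],12)
rep('place tr','w_tray',T,[(162,342),(384,403),(315,632),(105,570)],12)
rep('tray scr','w_tray',T,[(215,28),(500,118),(338,650),(75,573)],12)
rep('spare top hol','w_hol',H2,[(456,272),(660,237),(690,415),(491,447)],43)
D=load('w_hol');
for n,c in [('cap',H(320,580)),('rim',H(155,300)),('fl',H(430,480)),('tray',H2(400,390))]: print(n,w('w_hol',*c).round(1))
E
```

```text
cap [[501.9, -48.6], [519.5, -49.1], [519.2, -66.6], [500.6, -66.0]] c [510.3 -57.6] len [17.6 17.5 18.6 17.5] ang [ -1.8 -91.1 178.2  85.7]
rim [[488.1, -36.2], [530.5, -35.7], [531.6, -77.0], [489.9, -78.2]] c [510.  -56.8] len [42.5 41.4 41.7 42. ] ang [   0.7  -88.6 -178.4   92.5]
flange [[488.3, -54.0], [512.3, -34.5], [532.4, -58.2]] c [511.  -48.9] len [30.9 31.1 44.4] ang [ 39.  -49.7 174.6]
flange c [510.2 -56.9 112. ]
base [[475.3, -26.5], [542.6, -24.0]] c [508.9 -25.3] len [67.3 67.3] ang [   2.1 -177.9]
place hol [[458.5, -170.1], [509.0, -166.1], [513.1, -213.6], [463.2, -218.2]] c [ 486. -192.] len [50.6 47.7 50.1 48.4] ang [   4.5  -85.  -174.7   95.5]
tray scr hol [[455.1, -165.6], [570.6, -155.4], [575.8, -219.2], [460.1, -229.1]] c [ 515.4 -192.3] len [115.9  64.  116.1  63.7] ang [   5.   -85.4 -175.1   94.4]
place tr [[509.2, -166.0], [514.6, -217.3], [462.7, -221.8], [458.7, -171.0]] c [ 486.3 -194.1] len [51.6 52.1 50.9 50.7] ang [ -83.9 -175.1   94.5    5.7]
tray scr [[571.0, -154.7], [576.3, -218.3], [460.8, -228.4], [455.7, -164.8]] c [ 515.9 -191.5] len [ 63.8 116.   63.9 115.7] ang [ -85.2 -175.    94.6    5. ]
spare top hol [[524.7, -172.4], [561.8, -168.8], [565.6, -206.1], [528.5, -209.5]] c [ 545.1 -189.2] len [37.2 37.6 37.3 37.3] ang [   5.6  -84.1 -174.8   95.8]
cap [509.9 -60.6 165.6]
rim [490.  -41.8 106.7]
fl [524.1 -69.  110.6]
tray [ 512.2 -218.4    8.7]
```

```bash
python3 plan.py 510.2 -57.2 122 88 5
```

```text
t 1.83 pos [508.2 -57.6 224.4] yaw 84.14 F [-0.53 -0.64  0.74] grip 0.996
  total tool [  0.6   2.1 102.4] rotvec [-0.0014 -0.0004 -0.0674] | row x5: lin [ 0.11  0.42 20.48] rot [-0.0003 -0.0001 -0.0135] lin/row 20.5 deg/row 0.77
```

```bash
python3 -m creep '[{"grip":85,"linear":[0.1,0.4,25],"rot":[0,0,-0.0135]},{"grip":85,"linear":[0.1,0.4,25],"rot":[0,0,-0.0135]},{"grip":85,"linear":[0.1,0.4,25],"rot":[0,0,-0.0135]},{"grip":85,"linear":[0.1,0.4,15],"rot":[0,0,-0.0135]},{"grip":85,"linear":[0.1,0.4,8],"rot":[0,0,-0.0135]},{"grip":85,"linear":[0,0,4.5],"rot":[0,0,0]},{"grip":85,"linear":[0,0,0],"rot":[0,0,0]},{"grip":85,"linear":[0,0,0],"rot":[0,0,0]}]'; python3 -c "
from snap import *
snap('wrist','w_g')"; python3 plan.py 510.2 -57.2 122 88 1
```

```text
time_s: 2.5
eef_pos: [510.8, -59.0, 123.4]
ee_rot: [0.001, 0.72, 0.694, 0.0]
force: [0.7, 0.8, 0.7]
grip_width: 0.993
t 2.55 pos [510.8 -58.9 123.5] yaw 87.83 F [0.7  0.49 0.21] grip 0.994
  total tool [ 1.7 -0.7  1.5] rotvec [ 0.0018  0.0006 -0.0029] | row x1: lin [ 1.67 -0.71  1.54] rot [ 0.0018  0.0006 -0.0029] lin/row 2.4 deg/row 0.2
```

View pics/w_g.png

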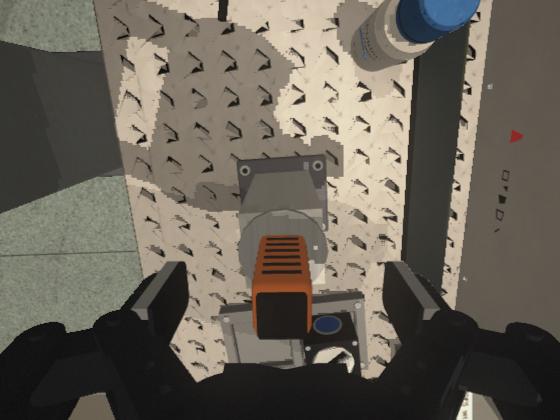

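The handle sits centred between the open fingers (cap at (282,314)). I'll check the along-pad offset, then close.

```bash
python3 - <<'E'
from snap import *
for c in [(257,292),(307,292),(309,338),(257,338)]: print(w('w_g',*c,zw=162).round(1))
E
python3 -m creep '[{"grip":85,"linear":[1.2,-0.4,1.2],"rot":[0,0,0]},{"grip":40,"linear":[0,0,0],"rot":[0,0,0]},{"grip":20,"linear":[0,0,0],"rot":[0,0,0]},{"grip":10,"linear":[0,0,0],"rot":[0,0,0]},{"grip":10,"linear":[0,0,0],"rot":[0,0,0]},{"grip":10,"linear":[0,0,0],"rot":[0,0,0]},{"grip":10,"linear":[0,0,0],"rot":[0,0,0]},{"grip":10,"linear":[0,0,0],"rot":[0,0,0]}]' 80
```

```text
[501.9 -47.9 162. ]
[519.4 -48.6 162. ]
[519.7 -67.7 162. ]
[500.8 -67.  162. ]
time_s: 3.22
eef_pos: [510.1, -57.3, 121.5]
ee_rot: [0.0, 0.72, 0.694, 0.0]
force: [-1.5, 0.3, 2.2]
grip_width: 0.246
```

```bash
python3 -m creep '[{"grip":10,"linear":[0,0,0],"rot":[0,0,0]},{"grip":10,"linear":[0,0,-4],"rot":[0,0,0]},{"grip":10,"linear":[0,0,-12],"rot":[0,0,0]},{"grip":10,"linear":[0,0,-20],"rot":[0,0,0]},{"grip":10,"linear":[0,0,-20],"rot":[0,0,0]},{"grip":10,"linear":[0,0,-20],"rot":[0,0,0]},{"grip":10,"linear":[0,0,-20],"rot":[0,0,0]},{"grip":10,"linear":[0,0,-20],"rot":[0,0,0]},{"grip":10,"linear":[0,0,-20],"rot":[0,0,0]},{"grip":10,"linear":[0,0,-12],"rot":[0,0,0]},{"grip":10,"linear":[0,0,-2],"rot":[0,0,0]}]'; python3 plan.py 491.4 195.5 272 60.4 8
```

```text
time_s: 4.13
eef_pos: [510.5, -57.5, 273.5]
ee_rot: [0.002, 0.72, 0.694, 0.001]
force: [0.0, 0.5, -1.2]
grip_width: 0.245
t 4.13 pos [510.5 -57.5 273.5] yaw 87.89 F [ 0.03  0.5  -1.15] grip 0.245
  total tool [252.1 -28.4   1.1] rotvec [3.600e-03 2.000e-04 4.798e-01] | row x8: lin [ 30.37 -10.14   0.15] rot [0.0005 0.     0.06  ] lin/row 32.0 deg/row 3.44
```

```bash
python3 plan.py 455 130 262 60.4 6
```

```text
t 4.13 pos [510.5 -57.5 273.5] yaw 87.89 F [ 0.03  0.5  -1.15] grip 0.245
  total tool [185.3 -62.4  11.1] rotvec [3.600e-03 2.000e-04 4.798e-01] | row x6: lin [ 28.47 -16.48   1.87] rot [0.0006 0.     0.08  ] lin/row 32.9 deg/row 4.58
```

```bash
python3 -m creep '[{"grip":10,"linear":[28.5,-16.5,1.9],"rot":[0,0,0.08]},{"grip":10,"linear":[28.5,-16.5,1.9],"rot":[0,0,0.08]},{"grip":10,"linear":[28.5,-16.5,1.9],"rot":[0,0,0.08]},{"grip":10,"linear":[28.5,-16.5,1.9],"rot":[0,0,0.08]},{"grip":10,"linear":[28.5,-16.5,1.9],"rot":[0,0,0.08]},{"grip":10,"linear":[28.5,-16.5,1.9],"rot":[0,0,0.08]},{"grip":10,"linear":[0,0,0],"rot":[0,0,0]},{"grip":10,"linear":[0,0,0],"rot":[0,0,0]}]'; python3 -c "
from snap import *
snap('wrist','w_box');crop('w_box',200,380,30,200,4.4,'b1')"
```

```text
time_s: 4.8
eef_pos: [453.7, 131.6, 259.0]
ee_rot: [-0.0, 0.864, 0.504, -0.001]
force: [0.7, -0.3, -2.0]
grip_width: 0.252
```

View pics/w_box.png

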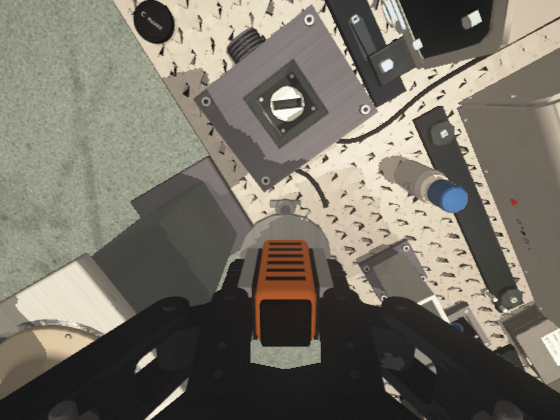

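View pics/b1.png

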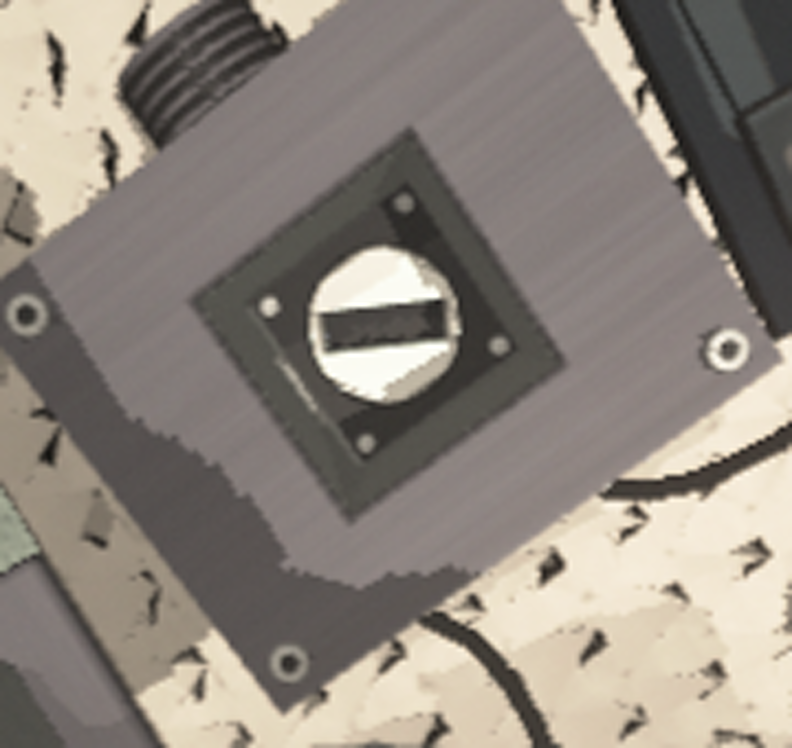

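```bash
python3 - <<'E'
from snap import *
crop('w_box',240,340,185,265,7,'b2')
def B(x,y):return 200+(x-1.7)/4.4,30+(y-1.7)/4.4
def rep(n,cs,z):
    P=np.array([w('w_box',*B(*c),zw=z) for c in cs])[:,:2]
    m=P.mean(0);e=np.roll(P,-1,0)-P
    print(n,P.round(1).tolist(),'c',m.round(1),'len',np.linalg.norm(e,axis=1).round(1),'ang',np.degrees(np.arctan2(e[:,1],e[:,0])).round(1))
rep('slot',[(318,315),(443,298),(446,338),(325,352)],52)
rep('screws',[(404,203),(269,306),(367,443),(499,345)],52)
rep('shaft',[(410,127),(190,298),(350,522),(566,362)],125)
rep('hub',[(309,325),(383,246),(460,322),(383,402)],52)
E
```

```text
slot [[479.6, 204.5], [506.0, 193.8], [502.5, 185.8], [476.9, 196.7]] c [491.2 195.2] len [28.5  8.7 27.7  8.2] ang [ -22.  -114.2  156.9   71.1]
screws [[508.1, 215.6], [470.9, 211.6], [475.3, 174.3], [512.2, 178.5]] c [491.6 195. ] len [37.4 37.5 37.2 37.3] ang [-173.8  -83.3    6.6   96.3]
shaft [[511.3, 221.7], [463.4, 216.3], [468.6, 167.8], [516.9, 173.6]] c [490.1 194.8] len [48.2 48.8 48.6 48.4] ang [-173.7  -83.9    6.8   96.5]
hub [[476.7, 203.6], [499.6, 210.1], [506.9, 187.3], [483.0, 180.5]] c [491.6 195.4] len [23.8 23.9 24.8 23.9] ang [  15.8  -72.4 -164.1  105.3]
```

View pics/b2.png

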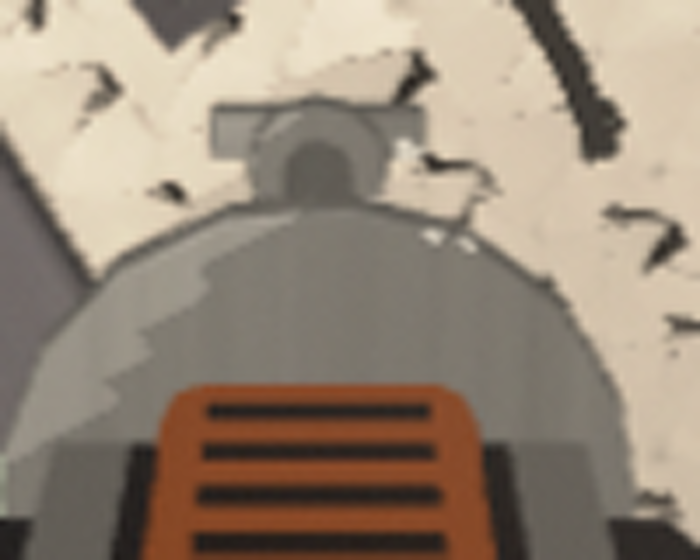

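The picture shows the slot in the hub at yaw about -22.7°, centred at (491.4,195.2), and the box at yaw 6.4°. The foot of the picker is centred on the tool axis and aligned with tool y. Next: go over the shaft at tool yaw 67.3°.

```bash
python3 plan.py 491.4 195.2 262 67.3 4
```

```text
t 4.85 pos [454.1 130.6 259.2] yaw 60.5 F [ 1.11 -0.7  -1.83] grip 0.249
  total tool [74.6  0.6 -2.9] rotvec [-0.001   0.0009 -0.1187] | row x4: lin [18.64  0.99 -0.72] rot [-0.0003  0.0002 -0.0297] lin/row 18.7 deg/row 1.7
```

```bash
python3 -m creep '[{"grip":10,"linear":[18.6,1,-0.7],"rot":[0,0,-0.03]},{"grip":10,"linear":[18.6,1,-0.7],"rot":[0,0,-0.03]},{"grip":10,"linear":[18.6,1,-0.7],"rot":[0,0,-0.03]},{"grip":10,"linear":[18.6,1,-0.7],"rot":[0,0,-0.03]},{"grip":10,"linear":[0,0,0],"rot":[0,0,0]},{"grip":10,"linear":[0,0,0],"rot":[0,0,0]},{"grip":10,"linear":[0,0,0],"rot":[0,0,0]}]'; for i in 1; do python3 plan.py 491.4 195.2 168 67.3 6;done; python3 -c "
from snap import *
snap('wrist','w_b2')"; python3 plan.py 491.4 195.2 168 67.3 6
```

```text
time_s: 5.43
eef_pos: [491.7, 193.7, 262.3]
ee_rot: [-0.0, 0.833, 0.553, -0.001]
force: [0.2, -0.2, -0.8]
grip_width: 0.25
t 5.43 pos [491.7 193.7 262.3] yaw 67.19 F [ 0.19 -0.2  -0.85] grip 0.25
  total tool [ 1.3 -0.8 94.3] rotvec [-0.0007  0.0008 -0.0019] | row x6: lin [ 0.22 -0.14 15.71] rot [-0.0001  0.0001 -0.0003] lin/row 15.7 deg/row 0.02
t 5.48 pos [491.7 193.7 262.5] yaw 67.18 F [-0.05  0.4  -1.28] grip 0.247
  total tool [ 1.3 -0.8 94.5] rotvec [-0.0004  0.0005 -0.0022] | row x6: lin [ 0.21 -0.14 15.75] rot [-0.0001  0.0001 -0.0004] lin/row 15.7 deg/row 0.02
```

View pics/w_b2.png

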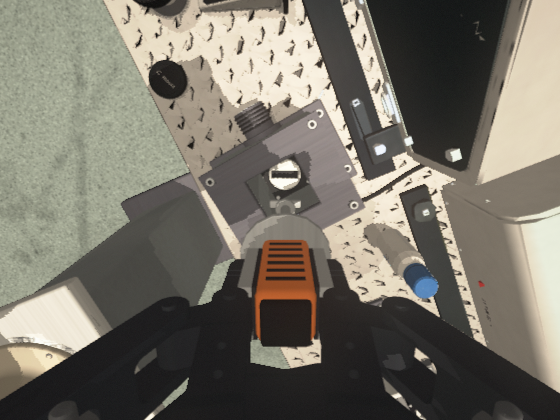

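The slot at (285,174) lies parallel to the foot. I'll descend to just above the hub.

```bash
python3 -m creep '[{"grip":10,"linear":[1.2,-0.7,10],"rot":[0,0,0]},{"grip":10,"linear":[0,0,20],"rot":[0,0,0]},{"grip":10,"linear":[0,0,20],"rot":[0,0,0]},{"grip":10,"linear":[0,0,18],"rot":[0,0,0]},{"grip":10,"linear":[0,0,14],"rot":[0,0,0]},{"grip":10,"linear":[0,0,8],"rot":[0,0,0]},{"grip":10,"linear":[0,0,3],"rot":[0,0,0]},{"grip":10,"linear":[0,0,0],"rot":[0,0,0]},{"grip":10,"linear":[0,0,0],"rot":[0,0,0]}]'; python3 plan.py 491.4 195.2 160 67.3 4;  python3 -c "
from snap import *
snap('wrist','w_b3')"; python3 plan.py 491.4 195.2 160 67.3 4
```

```text
time_s: 6.23
eef_pos: [491.9, 196.1, 170.3]
ee_rot: [0.0, 0.833, 0.554, 0.001]
force: [-0.3, -0.2, -1.0]
grip_width: 0.245
t 6.23 pos [491.9 196.1 170.3] yaw 67.25 F [-0.28 -0.23 -0.96] grip 0.245
  total tool [-1.  -0.1 10.3] rotvec [ 0.001  -0.0006 -0.0009] | row x4: lin [-0.26 -0.03  2.58] rot [ 0.0002 -0.0001 -0.0002] lin/row 2.6 deg/row 0.02
t 6.28 pos [492.  196.2 170.5] yaw 67.25 F [ 0.1   0.06 -0.57] grip 0.253
  total tool [-1.1 -0.2 10.5] rotvec [ 0.0013 -0.0008 -0.0009] | row x4: lin [-0.28 -0.05  2.63] rot [ 0.0003 -0.0002 -0.0002] lin/row 2.6 deg/row 0.03
```

View pics/w_b3.png

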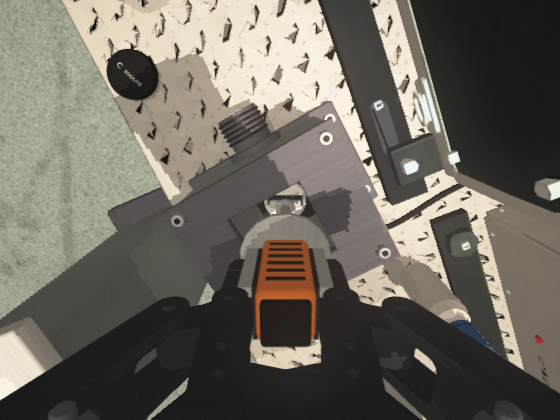

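```bash
python3 -m creep '[{"grip":10,"linear":[-0.5,0,2.5],"rot":[0,0,0]},{"grip":10,"linear":[-0.5,0,2.5],"rot":[0,0,0]},{"grip":10,"linear":[0,0,2],"rot":[0,0,0]},{"grip":10,"linear":[0,0,2],"rot":[0,0,0]},{"grip":10,"linear":[0,0,2],"rot":[0,0,0]},{"grip":10,"linear":[0,0,2],"rot":[0,0,0]},{"grip":10,"linear":[0,0,0],"rot":[0,0,0]},{"grip":10,"linear":[0,0,0],"rot":[0,0,0]}]';  python3 plan.py 491.4 195.2 160 67.3 4
```

```text
time_s: 6.95
eef_pos: [491.2, 195.3, 156.6]
ee_rot: [-0.0, 0.833, 0.554, -0.0]
force: [-0.4, 0.5, -1.3]
grip_width: 0.248
t 6.95 pos [491.2 195.3 156.6] yaw 67.26 F [-0.41  0.46 -1.31] grip 0.248
  total tool [ 0.   0.2 -3.4] rotvec [-0.0002  0.0001 -0.0007] | row x4: lin [ 0.01  0.06 -0.85] rot [-0.      0.     -0.0002] lin/row 0.8 deg/row 0.01
```

There's no push at foot height 48.6, below the hub top at 52, so the foot seems to be in the slot. Continuing slowly.

```bash
python3 -m creep '[{"grip":10,"linear":[0,0,1.5],"rot":[0,0,0]},{"grip":10,"linear":[0,0,1.5],"rot":[0,0,0]},{"grip":10,"linear":[0,0,1.5],"rot":[0,0,0]},{"grip":10,"linear":[0,0,0],"rot":[0,0,0]},{"grip":10,"linear":[0,0,0],"rot":[0,0,0]}]';  python3 -m creep '[{"grip":10,"linear":[0,0,1],"rot":[0,0,0]},{"grip":10,"linear":[0,0,1],"rot":[0,0,0]},{"grip":10,"linear":[0,0,1],"rot":[0,0,0]},{"grip":10,"linear":[0,0,0],"rot":[0,0,0]},{"grip":10,"linear":[0,0,0],"rot":[0,0,0]}]'; python3 plan.py 491.4 195.2 147 67.3 4
```

```text
time_s: 7.37
eef_pos: [491.2, 195.3, 152.1]
ee_rot: [-0.0, 0.833, 0.554, -0.0]
force: [-0.3, 0.1, -0.6]
grip_width: 0.25
time_s: 7.78
eef_pos: [491.2, 195.3, 149.1]
ee_rot: [-0.0, 0.833, 0.554, -0.0]
force: [0.3, -1.1, -1.3]
grip_width: 0.25
t 7.78 pos [491.2 195.3 149.1] yaw 67.26 F [ 0.3  -1.09 -1.34] grip 0.25
  total tool [0.  0.2 2.1] rotvec [-0.0001  0.0001 -0.0007] | row x4: lin [0.   0.06 0.54] rot [-0.      0.     -0.0002] lin/row 0.5 deg/row 0.01
```

```bash
python3 -m creep '[{"grip":10,"linear":[0,0,0.5],"rot":[0,0,0]},{"grip":10,"linear":[0,0,0.5],"rot":[0,0,0]},{"grip":10,"linear":[0,0,0],"rot":[0,0,0]}]';  python3 -m creep '[{"grip":10,"linear":[0,0,0.5],"rot":[0,0,0]},{"grip":10,"linear":[0,0,0],"rot":[0,0,0]}]'; python3 -m creep '[{"grip":10,"linear":[0,0,0.5],"rot":[0,0,0]},{"grip":10,"linear":[0,0,0],"rot":[0,0,0]}]'
```

```text
time_s: 8.03
eef_pos: [491.2, 195.2, 148.1]
ee_rot: [-0.0, 0.833, 0.554, -0.0]
force: [-0.5, -0.5, -1.8]
grip_width: 0.251
time_s: 8.2
eef_pos: [491.2, 195.3, 147.6]
ee_rot: [-0.0, 0.833, 0.554, -0.0]
force: [-0.2, 0.4, -0.8]
grip_width: 0.249
time_s: 8.37
eef_pos: [491.1, 195.3, 147.1]
ee_rot: [-0.0, 0.833, 0.554, -0.0]
force: [0.6, -0.5, -1.9]
grip_width: 0.249
```

```bash
python3 -m creep '[{"grip":10,"linear":[0,0,0.5],"rot":[0,0,0]},{"grip":10,"linear":[0,0,0],"rot":[0,0,0]}]'; python3 -m creep '[{"grip":10,"linear":[0,0,0.5],"rot":[0,0,0]},{"grip":10,"linear":[0,0,0],"rot":[0,0,0]}]'
```

```text
time_s: 8.53
eef_pos: [491.2, 195.3, 146.6]
ee_rot: [-0.0, 0.833, 0.554, -0.0]
force: [-0.4, -0.5, -1.9]
grip_width: 0.248
time_s: 8.7
eef_pos: [491.3, 195.3, 146.3]
ee_rot: [0.0, 0.833, 0.554, 0.0]
force: [0.0, -0.3, 1.4]
grip_width: 0.248
```

The shoulder landed at TCP 146.3, so the foot is through. I'll back off 1 mm and turn the foot about 52° under the plate.

```bash
python3 -m creep '[{"grip":10,"linear":[0,0,-0.5],"rot":[0,0,0]},{"grip":10,"linear":[0,0,-0.5],"rot":[0,0,0]},{"grip":10,"linear":[0,0,0],"rot":[0,0,-0.04]},{"grip":10,"linear":[0,0,0],"rot":[0,0,-0.05]},{"grip":10,"linear":[0,0,0],"rot":[0,0,-0.05]},{"grip":10,"linear":[0,0,0],"rot":[0,0,-0.05]},{"grip":10,"linear":[0,0,0],"rot":[0,0,-0.05]},{"grip":10,"linear":[0,0,0],"rot":[0,0,-0.05]},{"grip":10,"linear":[0,0,0],"rot":[0,0,0]}]'; python3 -c "
from rig import sensors;s=sensors.sense();print(s['wrist_torque'].round(3),s['joints'].round(2))"
```

```text
time_s: 9.45
eef_pos: [491.2, 195.3, 147.1]
ee_rot: [-0.0, 0.743, 0.669, -0.0]
force: [0.3, -0.5, -1.4]
grip_width: 0.25
[0.015 0.017 0.029] [ 0.16  0.4   1.6  -0.    1.14  0.26]
```

```bash
python3 -m creep '[{"grip":10,"linear":[0,0,0],"rot":[0,0,-0.06]},{"grip":10,"linear":[0,0,0],"rot":[0,0,-0.06]},{"grip":10,"linear":[0,0,0],"rot":[0,0,-0.06]},{"grip":10,"linear":[0,0,0],"rot":[0,0,-0.06]},{"grip":10,"linear":[0,0,0],"rot":[0,0,-0.06]},{"grip":10,"linear":[0,0,0],"rot":[0,0,0]}]'; python3 -c "
from rig import sensors;s=sensors.sense();print(s['wrist_torque'].round(3),s['joints'].round(2))"; python3 -m creep '[{"grip":10,"linear":[0,0,0],"rot":[0,0,-0.06]},{"grip":10,"linear":[0,0,0],"rot":[0,0,-0.06]},{"grip":10,"linear":[0,0,0],"rot":[0,0,-0.06]},{"grip":10,"linear":[0,0,0],"rot":[0,0,-0.06]},{"grip":10,"linear":[0,0,0],"rot":[0,0,-0.06]},{"grip":10,"linear":[0,0,0],"rot":[0,0,0]}]'; python3 -c "
from rig import sensors;s=sensors.sense();print(s['wrist_torque'].round(3),s['joints'].round(2))"; python3 plan.py 491.2 195.3 147 119.3 1
```

```text
time_s: 9.95
eef_pos: [491.2, 195.3, 147.2]
ee_rot: [-0.0, 0.635, 0.772, -0.0]
force: [-0.4, 0.1, -1.3]
grip_width: 0.243
[-0.117  0.025 -0.007] [ 0.16  0.4   1.6  -0.    1.14 -0.04]
time_s: 10.45
eef_pos: [491.2, 195.2, 147.2]
ee_rot: [-0.0, 0.513, 0.858, -0.0]
force: [0.2, 0.1, -1.9]
grip_width: 0.246
[ 0.014 -0.001  0.025] [ 0.16  0.4   1.6   0.    1.14 -0.34]
t 10.45 pos [491.2 195.2 147.2] yaw 118.21 F [ 0.18  0.1  -1.87] grip 0.246
  total tool [0.  0.1 0.2] rotvec [-0.0001 -0.     -0.0191] | row x1: lin [0.04 0.05 0.17] rot [-0.0001 -0.     -0.0191] lin/row 0.2 deg/row 1.09
```

Turned 51° without any torque. Now a slow lift, watching the force.

```bash
python3 -m creep '[{"grip":10,"linear":[0,0,-0.7],"rot":[0,0,0]},{"grip":10,"linear":[0,0,-0.7],"rot":[0,0,0]},{"grip":10,"linear":[0,0,-0.7],"rot":[0,0,0]},{"grip":10,"linear":[0,0,-0.7],"rot":[0,0,0]},{"grip":10,"linear":[0,0,-0.7],"rot":[0,0,0]},{"grip":10,"linear":[0,0,-0.7],"rot":[0,0,0]},{"grip":10,"linear":[0,0,0],"rot":[0,0,0]}]' 110; python3 -c "
from rig import sensors;s=sensors.sense();print(s['wrist_torque'].round(3))"; python3 -m creep '[{"grip":10,"linear":[0,0,-1],"rot":[0,0,0]},{"grip":10,"linear":[0,0,-1],"rot":[0,0,0]},{"grip":10,"linear":[0,0,-1],"rot":[0,0,0]},{"grip":10,"linear":[0,0,-1],"rot":[0,0,0]}]' ; python3 -c "
from rig import sensors;s=sensors.sense();print(s['wrist_torque'].round(3))"
```

```text
time_s: 11.03
eef_pos: [491.2, 195.3, 151.4]
ee_rot: [-0.0, 0.513, 0.858, -0.0]
force: [-0.4, 1.0, -2.3]
grip_width: 0.239
[-0.038 -0.016  0.027]
time_s: 11.37
eef_pos: [491.2, 195.3, 155.5]
ee_rot: [-0.0, 0.513, 0.858, -0.0]
force: [-1.0, 0.5, -2.7]
grip_width: 0.24
[0.023 0.075 0.018]
```

```bash
python3 -m creep '[{"grip":10,"linear":[0,0,-1.5],"rot":[0,0,0]},{"grip":10,"linear":[0,0,-1.5],"rot":[0,0,0]},{"grip":10,"linear":[0,0,-1.5],"rot":[0,0,0]},{"grip":10,"linear":[0,0,-1.5],"rot":[0,0,0]}]' ; python3 -m creep '[{"grip":10,"linear":[0,0,-1.5],"rot":[0,0,0]},{"grip":10,"linear":[0,0,-1.5],"rot":[0,0,0]},{"grip":10,"linear":[0,0,-1.5],"rot":[0,0,0]},{"grip":10,"linear":[0,0,-1.5],"rot":[0,0,0]}]';python3 -m creep '[{"grip":10,"linear":[0,0,0],"rot":[0,0,0]}]'; python3 -c "
from snap import *
print(sensors.sense()['force'],sensors.sense()['wrist_torque'])
snap('wrist','w_b4')
snap('top','t_b4')
crop('t_b4',200,280,190,260,9,'tb4')
crop('w_b4',220,350,150,260,6,'b4')"
```

```text
time_s: 11.7
eef_pos: [491.2, 195.3, 161.6]
ee_rot: [-0.0, 0.513, 0.858, -0.0]
force: [0.1, -0.2, -2.4]
grip_width: 0.248
time_s: 12.03
eef_pos: [491.2, 195.3, 167.5]
ee_rot: [-0.0, 0.513, 0.858, -0.0]
force: [0.2, -0.6, -2.3]
grip_width: 0.243
time_s: 12.12
eef_pos: [491.2, 195.3, 167.7]
ee_rot: [0.0, 0.513, 0.858, 0.0]
force: [-0.6, 0.2, -2.4]
grip_width: 0.244
[-0.60535111  0.16714155 -2.41952893] [ 0.02209224  0.17317494 -0.04742902]
```

View pics/b4.png

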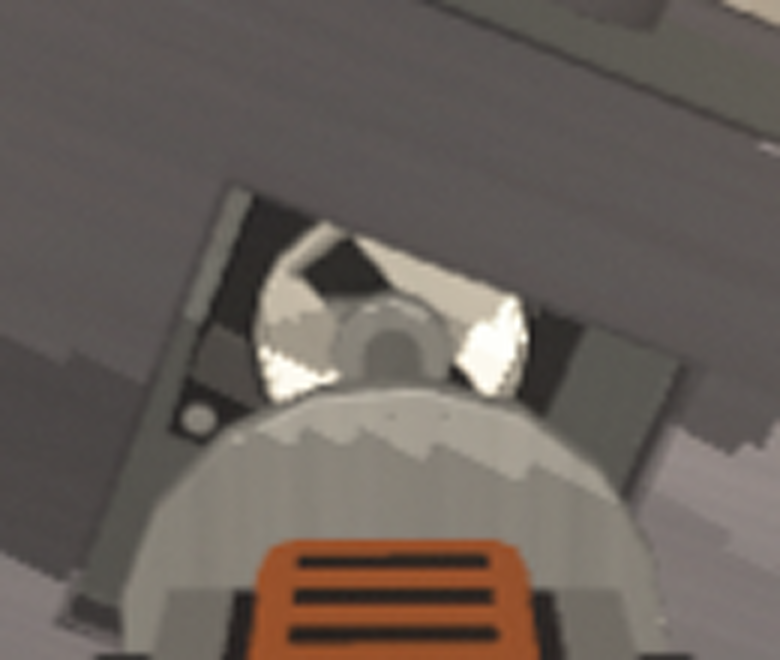

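View pics/tb4.png

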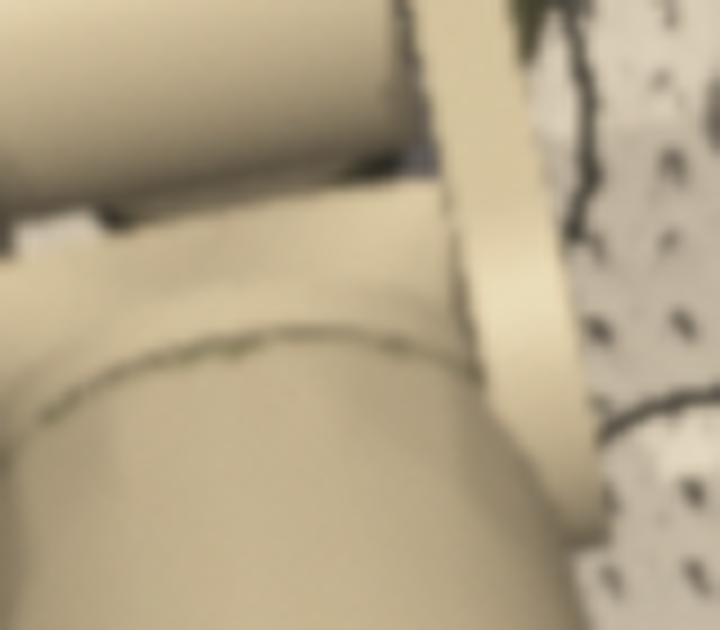

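The foot is hidden under the hub plate beneath the shoulder, and the slot lies clearly turned away from tool y. I'll check the hub's height by depth.

```bash
python3 - <<'E'
from snap import *
D=load('w_b4')['d']
for c in [(500,350),(290,375),(300,330),(198,418),(470,280),(100,200)]:
    u,v=220+c[0]/6,150+c[1]/6
    print(c,w('w_b4',u,v).round(1))
E
```

```text
(500, 350) [504.9 200.1  68.4]
(290, 375) [483.  185.2  70. ]
(300, 330) [481.4 190.8  69.4]
(198, 418) [475.5 174.1  68.6]
(470, 280) [497.3 206.1  67.2]
(100, 200) [453.3 208.9 123.5]
```

Hub top is at about 69–70, so the cassette is 17 mm up and hangs on the foot. Continuing gently.

```bash
python3 -m creep '[{"grip":10,"linear":[0,0,-2],"rot":[0,0,0]},{"grip":10,"linear":[0,0,-3],"rot":[0,0,0]},{"grip":10,"linear":[0,0,-4],"rot":[0,0,0]},{"grip":10,"linear":[0,0,-5],"rot":[0,0,0]},{"grip":10,"linear":[0,0,-6],"rot":[0,0,0]},{"grip":10,"linear":[0,0,-7],"rot":[0,0,0]},{"grip":10,"linear":[0,0,-7],"rot":[0,0,0]},{"grip":10,"linear":[0,0,-7],"rot":[0,0,0]},{"grip":10,"linear":[0,0,-7],"rot":[0,0,0]},{"grip":10,"linear":[0,0,-7],"rot":[0,0,0]},{"grip":10,"linear":[0,0,-7],"rot":[0,0,0]}]';python3 -m creep '[{"grip":10,"linear":[0,0,-8],"rot":[0,0,0]},{"grip":10,"linear":[0,0,-9],"rot":[0,0,0]},{"grip":10,"linear":[0,0,-10],"rot":[0,0,0]},{"grip":10,"linear":[0,0,-10],"rot":[0,0,0]},{"grip":10,"linear":[0,0,-8],"rot":[0,0,0]},{"grip":10,"linear":[0,0,-6],"rot":[0,0,0]},{"grip":10,"linear":[0,0,-3],"rot":[0,0,0]},{"grip":10,"linear":[0,0,-1],"rot":[0,0,0]},{"grip":10,"linear":[0,0,0],"rot":[0,0,0]}]';  python3 -c "
from snap import *
snap('wrist','w_b5')"; python3 plan.py 486.2 -194.2 285 118 10
```

```text
time_s: 13.13
eef_pos: [491.3, 195.3, 230.2]
ee_rot: [0.0, 0.513, 0.858, 0.0]
force: [-0.1, -0.1, -2.4]
grip_width: 0.243
time_s: 13.88
eef_pos: [491.2, 195.3, 284.3]
ee_rot: [-0.0, 0.513, 0.858, -0.0]
force: [-0.2, 0.1, -2.2]
grip_width: 0.246
t 13.93 pos [491.1 195.2 284. ] yaw 118.25 F [ 0.21  0.05 -2.17] grip 0.245
  total tool [-340.7 -188.6   -0.9] rotvec [-0.0006 -0.0002  0.0043] | row x10: lin [-34.11 -18.8   -0.09] rot [-0.0001 -0.      0.0004] lin/row 38.9 deg/row 0.03
```

View pics/w_b5.png

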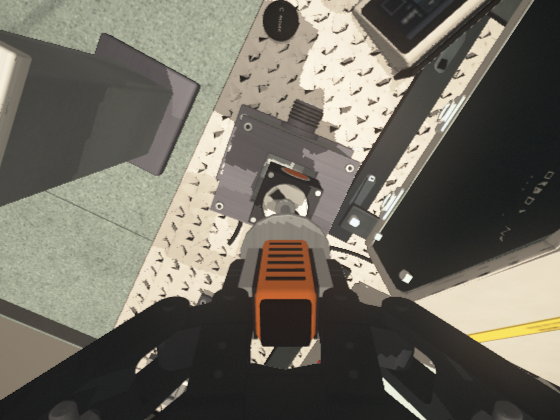

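The cassette hangs out of the shaft, level, its top around (287,200). I'll measure how it sits relative to the tool.

```bash
python3 - <<'E'
from snap import *
crop('w_b5',235,345,155,235,7,'b5')
E
```

```text
(no output)
```

View pics/b5.png

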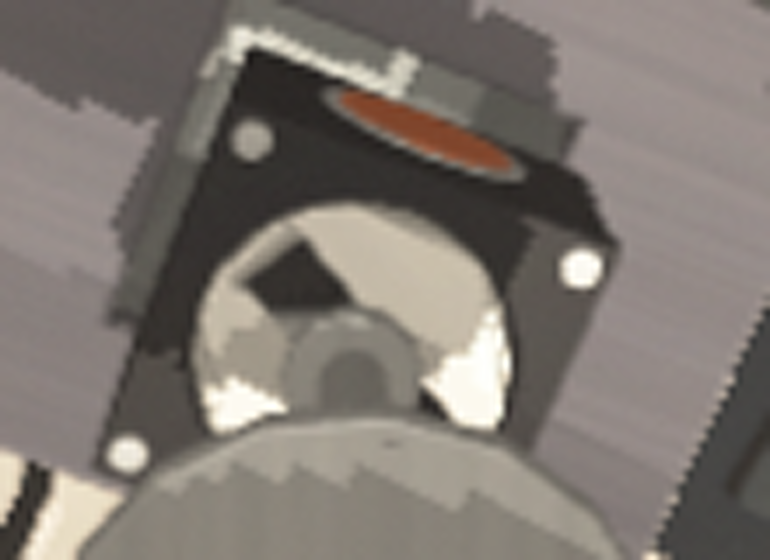

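```bash
python3 - <<'E'
from snap import *
f=lambda x,y:(235+(x-3)/7,155+(y-3)/7)
for z in (186,):
    a,b,c=[w('w_b5',*f(*p),zw=z)[:2] for p in [(253,139),(582,268),(128,455)]]
    print(a.round(1),b.round(1),c.round(1),np.linalg.norm(a-b),np.linalg.norm(a-c))
    e=b-a;g=c-a
    print('ang',np.degrees(np.arctan2(*e[::-1])),np.degrees(np.arctan2(*g[::-1])),'centre',((b+c)/2).round(1))
for p in [(253,139),(582,268),(128,455),(390,250),(480,380),(240,410)]: print(p,w('w_b5',*f(*p)).round(1))
print(w('w_b5',*f(352,380),zw=205).round(1))
E
```

```text
[471.  211.7] [508.1 215.9] [475.2 174.3] 37.37490473401978 37.590044280477784
ang 6.441193692925841 -83.61643303555194 centre [491.6 195.1]
(253, 139) [471.  211.8 186.3]
(582, 268) [507.9 216.1 186.9]
(128, 455) [475.2 174.3 185.9]
(390, 250) [489.4 207.7 184.8]
(480, 380) [505.  199.4 184.1]
(240, 410) [483.6 184.5 185.4]
[489.8 198.7 205. ]
```

The cassette hangs level at yaw 6.4°, with its centre 0.5 mm from the tool axis. I'll carry it to above the tray place with gentle ramps.

```bash
python3 -m creep '[{"grip":10,"linear":[-3.5,-1.9,0],"rot":[0,0,0]},{"grip":10,"linear":[-7,-3.9,0],"rot":[0,0,0]},{"grip":10,"linear":[-10.5,-5.8,0],"rot":[0,0,0]},{"grip":10,"linear":[-14,-7.7,0],"rot":[0,0,0]},{"grip":10,"linear":[-17.5,-9.7,0],"rot":[0,0,0]},{"grip":10,"linear":[-21,-11.6,0],"rot":[0,0,0]},{"grip":10,"linear":[-24.5,-13.6,0],"rot":[0,0,0]},{"grip":10,"linear":[-24.5,-13.6,0],"rot":[0,0,0]},{"grip":10,"linear":[-24.5,-13.6,0],"rot":[0,0,0]},{"grip":10,"linear":[-24.5,-13.6,0],"rot":[0,0,0]},{"grip":10,"linear":[-24.5,-13.6,0],"rot":[0,0,0]},{"grip":10,"linear":[-24.5,-13.6,0],"rot":[0,0,0]}]'; python3 -m creep '[{"grip":10,"linear":[-24.5,-13.6,0],"rot":[0,0,0.003]},{"grip":10,"linear":[-21,-11.6,0],"rot":[0,0,0.003]},{"grip":10,"linear":[-17.5,-9.7,0],"rot":[0,0,0.004]},{"grip":10,"linear":[-14,-7.7,0],"rot":[0,0,0.004]},{"grip":10,"linear":[-10.5,-5.8,0],"rot":[0,0,0.004]},{"grip":10,"linear":[-7,-3.9,0],"rot":[0,0,0.004]},{"grip":10,"linear":[-3.5,-1.9,0],"rot":[0,0,0.002]},{"grip":10,"linear":[0,0,0],"rot":[0,0,0]},{"grip":10,"linear":[0,0,0],"rot":[0,0,0]},{"grip":10,"linear":[0,0,0],"rot":[0,0,0]}]'; python3 plan.py 485.7 -194.1 285 116.85 4;  python3 -c "
from snap import *
snap('wrist','w_p1')"; python3 plan.py 485.7 -194.1 285 116.85 4
```

```text
time_s: 14.93
eef_pos: [487.2, -59.1, 284.4]
ee_rot: [0.0, 0.513, 0.858, -0.0]
force: [1.0, 0.1, -2.4]
grip_width: 0.245
time_s: 15.77
eef_pos: [485.9, -168.1, 284.5]
ee_rot: [-0.0, 0.523, 0.852, 0.0]
force: [-0.2, -0.8, -2.2]
grip_width: 0.243
t 15.77 pos [ 485.9 -168.1  284.5] yaw 116.93 F [-0.18 -0.79 -2.22] grip 0.243
  total tool [-23.1 -11.9  -0.5] rotvec [ 0.0002 -0.0001  0.0014] | row x4: lin [-5.78 -2.98 -0.13] rot [ 0.     -0.      0.0004] lin/row 6.5 deg/row 0.02
t 15.82 pos [ 485.9 -168.1  284.5] yaw 116.94 F [ 0.08  0.55 -2.79] grip 0.245
  total tool [-23.1 -11.9  -0.5] rotvec [ 0.0001 -0.      0.0015] | row x4: lin [-5.78 -2.98 -0.13] rot [ 0.     -0.      0.0004] lin/row 6.5 deg/row 0.02
```

View pics/w_p1.png

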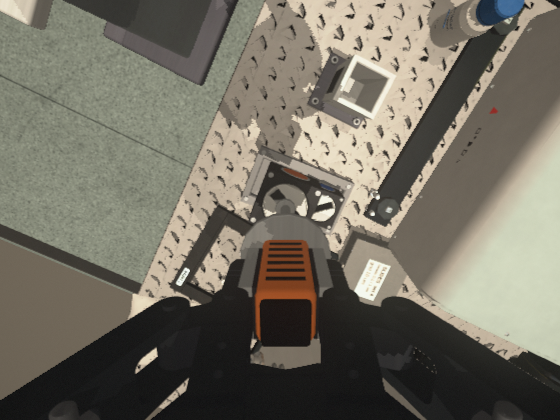

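The holster, now empty, shows at (360,85) and the tray at (300,190). I went 26 mm short (one row miscounted) and will make that up. The rim also gets measured from this picture for the return.

```bash
python3 -m creep '[{"grip":10,"linear":[-3,-1.5,0],"rot":[0,0,0]},{"grip":10,"linear":[-6,-3.1,0],"rot":[0,0,0]},{"grip":10,"linear":[-6,-3.1,0],"rot":[0,0,0]},{"grip":10,"linear":[-5,-2.6,0],"rot":[0,0,0]},{"grip":10,"linear":[-2.5,-1.3,0],"rot":[0,0,0]},{"grip":10,"linear":[-0.6,-0.3,0],"rot":[0,0,0]},{"grip":10,"linear":[0,0,0],"rot":[0,0,0]},{"grip":10,"linear":[0,0,0],"rot":[0,0,0]}]'; python3 -c "
from snap import *
snap('wrist','w_p2');snap('scene','s_p2');crop('w_p2',215,365,130,240,5.3,'p2');crop('w_p1',295,410,40,140,6,'p1h');crop('s_p2',280,400,90,220,5,'sp2')"; python3 plan.py 485.7 -194.1 285 116.85 4
```

```text
time_s: 16.48
eef_pos: [485.6, -194.7, 284.4]
ee_rot: [-0.0, 0.523, 0.852, 0.0]
force: [0.1, 0.2, -2.2]
grip_width: 0.241
t 16.58 pos [ 485.7 -194.6  284.4] yaw 116.89 F [ 0.21 -0.03 -2.2 ] grip 0.246
  total tool [ 0.4  0.2 -0.6] rotvec [ 0.     -0.      0.0008] | row x4: lin [ 0.1   0.06 -0.14] rot [ 0.     -0.      0.0002] lin/row 0.2 deg/row 0.01
```

View pics/p2.png

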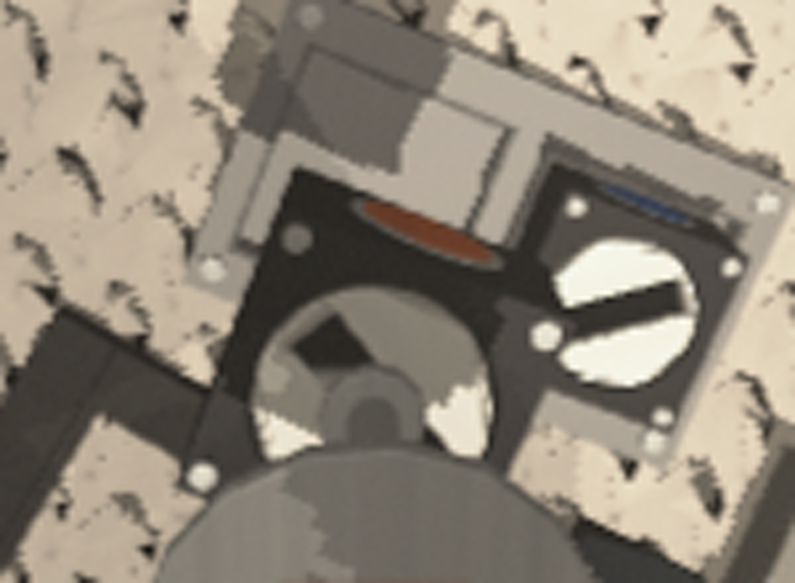

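View pics/p1h.png

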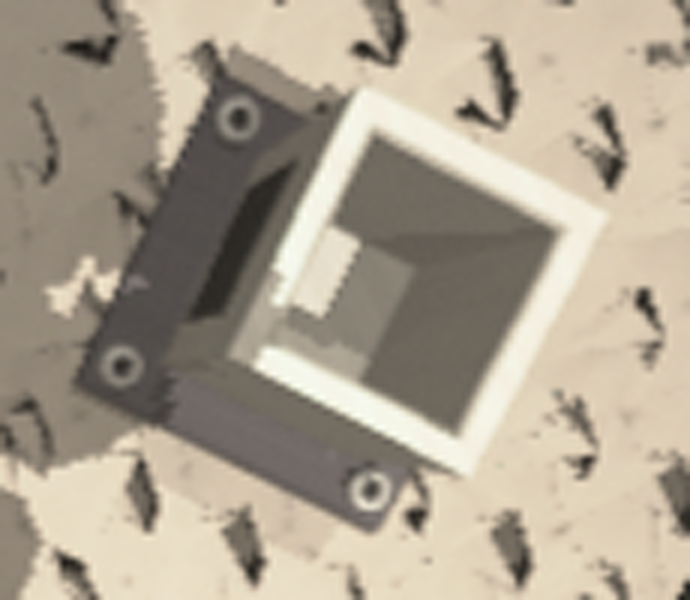

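View pics/sp2.png

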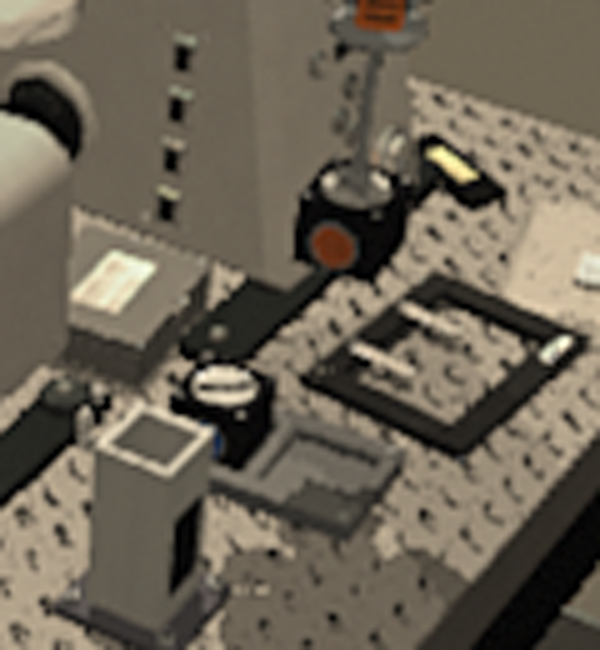

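```bash
python3 - <<'E'
from snap import *
f=lambda x,y:(215+(x-2.2)/5.3,130+(y-2.2)/5.3)
g=lambda x,y:(295+(x-2.5)/6,40+(y-2.5)/6)
def an(e): return np.degrees(np.arctan2(e[1],e[0])).round(1)
a,b,c=[w('w_p2',*f(*p),zw=186.4)[:2] for p in [(297,238),(546,335),(202,476)]]
print('cass',a.round(1),b.round(1),c.round(1),an(b-a),an(a-c),((b+c)/2).round(1), 'first corner-based',)
t=[w('w_p2',*f(*p),zw=12)[:2] for p in [(311,15),(768,202),(655,441),(211,270)]]
print('tray scr',np.round(t,1).tolist(),np.mean(t,0).round(1),an(t[1]-t[0]),an(t[2]-t[3]))
s=[w('w_p2',*f(*p),zw=43)[:2] for p in [(575,207),(732,267),(663,417)]]
print('spare',np.round(s,1).tolist(),((s[0]*0+np.array(s[2])+s[0])/2).round(1),an(s[1]-s[0]))
r=[w('w_p1',*g(*p),zw=108)[:2] for p in [(365,88),(607,212),(470,475)]]
print('rim',np.round(r,1).tolist(),((r[0]+r[2])/2).round(1),an(r[1]-r[0]),an(r[2]-r[1]))
r=[w('w_p1',*g(*p),zw=108)[:2] for p in [(375,130),(562,228),(455,433)]]
print('inner',np.round(r,1).tolist(),((r[0]+r[2])/2).round(1),an(r[1]-r[0]),an(r[2]-r[1]))
E
```

```text
cass [ 465.8 -177.8] [ 502.9 -174.4] [ 469. -215.] 5.2 94.8 [ 486.  -194.7] first corner-based
tray scr [[454.9, -165.0], [570.4, -155.0], [575.8, -218.8], [460.0, -229.4]] [ 515.3 -192.1] 4.9 5.2
spare [[524.5, -173.1], [561.9, -169.2], [565.5, -206.3]] [ 545.  -189.7] 6.0
rim [[489.1, -37.4], [529.7, -35.7], [531.2, -77.4]] [510.1 -57.4] 2.3 -87.9
inner [[493.3, -41.6], [524.9, -40.6], [525.9, -73.1]] [509.6 -57.3] 1.7 -88.2
```

The cassette centre is at (486.0,-194.7), yaw 5.2°. The place centre is at (486.0,-194.6), yaw 5.0°, so it is lined up. Lowering.

```bash
python3 -m creep '[{"grip":10,"linear":[0,0,4],"rot":[0,0,0]},{"grip":10,"linear":[0,0,8],"rot":[0,0,0]},{"grip":10,"linear":[0,0,12],"rot":[0,0,0]},{"grip":10,"linear":[0,0,16],"rot":[0,0,0]},{"grip":10,"linear":[0,0,18],"rot":[0,0,0]},{"grip":10,"linear":[0,0,18],"rot":[0,0,0]},{"grip":10,"linear":[0,0,16],"rot":[0,0,0]},{"grip":10,"linear":[0,0,13],"rot":[0,0,0]},{"grip":10,"linear":[0,0,9],"rot":[0,0,0]},{"grip":10,"linear":[0,0,5],"rot":[0,0,0]},{"grip":10,"linear":[0,0,2],"rot":[0,0,0]},{"grip":10,"linear":[0,0,0],"rot":[0,0,0]}]'; python3 -c "
from snap import *
snap('wrist','w_p3');crop('w_p3',215,365,130,240,5.3,'p3')"; python3 plan.py 485.7 -194.6 141 116.85 4
```

```text
time_s: 17.58
eef_pos: [485.7, -194.8, 163.3]
ee_rot: [0.0, 0.523, 0.852, -0.0]
force: [-0.0, 0.5, -2.1]
grip_width: 0.242
t 17.63 pos [ 485.8 -194.9  163.8] yaw 116.88 F [ 0.4   1.33 -2.32] grip 0.242
  total tool [ 0.3 -0.  22.8] rotvec [0.0003 0.0006 0.0005] | row x4: lin [ 0.08 -0.    5.7 ] rot [0.0001 0.0002 0.0001] lin/row 5.7 deg/row 0.01
```

View pics/p3.png

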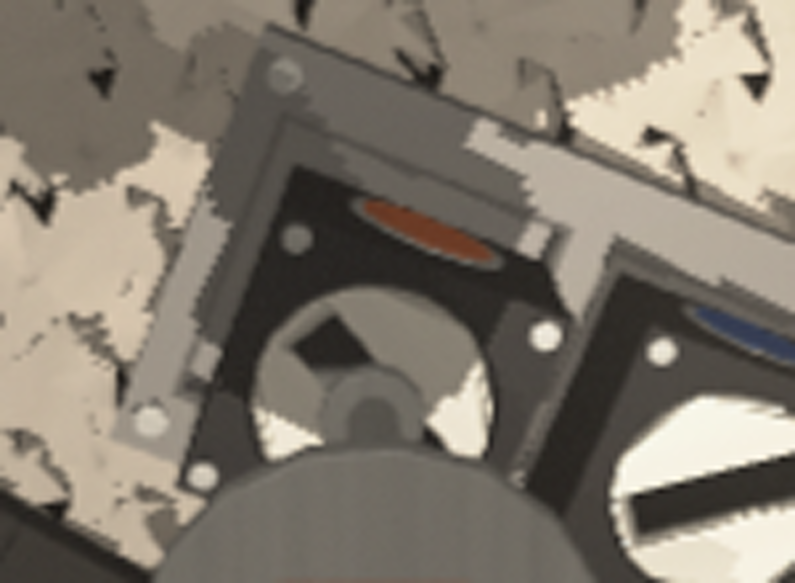

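```bash
python3 -m creep '[{"grip":10,"linear":[0,0,2],"rot":[0,0,0]},{"grip":10,"linear":[0,0,2.5],"rot":[0,0,0]},{"grip":10,"linear":[0,0,2.5],"rot":[0,0,0]},{"grip":10,"linear":[0,0,2.5],"rot":[0,0,0]},{"grip":10,"linear":[0,0,2.5],"rot":[0,0,0]},{"grip":10,"linear":[0,0,2],"rot":[0,0,0]},{"grip":10,"linear":[0,0,1.5],"rot":[0,0,0]},{"grip":10,"linear":[0,0,1.5],"rot":[0,0,0]},{"grip":10,"linear":[0,0,1],"rot":[0,0,0]},{"grip":10,"linear":[0,0,1],"rot":[0,0,0]},{"grip":10,"linear":[0,0,1],"rot":[0,0,0]},{"grip":10,"linear":[0,0,0],"rot":[0,0,0]}]'; python3 -m creep '[{"grip":10,"linear":[0,0,0.5],"rot":[0,0,0]},{"grip":10,"linear":[0,0,0.5],"rot":[0,0,0]},{"grip":10,"linear":[0,0,0],"rot":[0,0,0]}]'; python3 -m creep '[{"grip":10,"linear":[0,0,0.5],"rot":[0,0,0]},{"grip":10,"linear":[0,0,0.5],"rot":[0,0,0]},{"grip":10,"linear":[0,0,0],"rot":[0,0,0]}]'
```

```text
time_s: 18.63
eef_pos: [485.6, -194.7, 143.2]
ee_rot: [-0.0, 0.523, 0.852, 0.0]
force: [0.2, 0.1, -1.8]
grip_width: 0.243
time_s: 18.88
eef_pos: [485.6, -194.8, 142.4]
ee_rot: [-0.0, 0.523, 0.852, -0.0]
force: [-0.3, -0.3, -3.2]
grip_width: 0.244
time_s: 19.13
eef_pos: [485.6, -194.7, 141.3]
ee_rot: [-0.0, 0.523, 0.852, 0.0]
force: [0.2, 0.6, -2.4]
grip_width: 0.242
```

```bash
python3 -m creep '[{"grip":10,"linear":[0,0,0.5],"rot":[0,0,0]},{"grip":10,"linear":[0,0,0.5],"rot":[0,0,0]},{"grip":10,"linear":[0,0,0],"rot":[0,0,0]}]'; python3 -m creep '[{"grip":10,"linear":[0,0,0.5],"rot":[0,0,0]},{"grip":10,"linear":[0,0,0.5],"rot":[0,0,0]},{"grip":10,"linear":[0,0,0],"rot":[0,0,0]}]';python3 -m creep '[{"grip":10,"linear":[0,0,0.3],"rot":[0,0,0]},{"grip":10,"linear":[0,0,0],"rot":[0,0,0]}]';python3 -m creep '[{"grip":10,"linear":[0,0,0],"rot":[0,0,0]}]'; python3 -c "
from snap import *
snap('wrist','w_p4');crop('w_p4',215,365,130,240,5.3,'p4')
f=lambda x,y:(215+(x-2.2)/5.3,130+(y-2.2)/5.3)
for p in [(297,238),(546,335),(202,476),(285,420),(465,410),(400,320)]: print(w('w_p4',*f(*p)).round(1))"
```

```text
time_s: 19.38
eef_pos: [485.7, -194.8, 140.4]
ee_rot: [0.0, 0.523, 0.852, 0.0]
force: [0.2, 0.6, -1.5]
grip_width: 0.245
time_s: 19.63
eef_pos: [485.7, -194.8, 139.3]
ee_rot: [-0.0, 0.523, 0.852, 0.0]
force: [-0.6, 0.8, -1.9]
grip_width: 0.24
time_s: 19.8
eef_pos: [485.6, -194.8, 139.1]
ee_rot: [-0.0, 0.523, 0.852, -0.0]
force: [-0.1, -0.2, -1.8]
grip_width: 0.247
time_s: 19.88
eef_pos: [485.7, -194.8, 139.1]
ee_rot: [0.0, 0.523, 0.852, 0.0]
force: [0.5, -0.2, -2.1]
grip_width: 0.244
[ 465.8 -177.7   41.8]
[ 502.8 -174.3   41.8]
[ 468.8 -214.3   43.4]
[ 475.9 -202.1   41.4]
[ 498.  -189.3   41. ]
[ 483.6 -181.4   42.8]
```

View pics/p4.png

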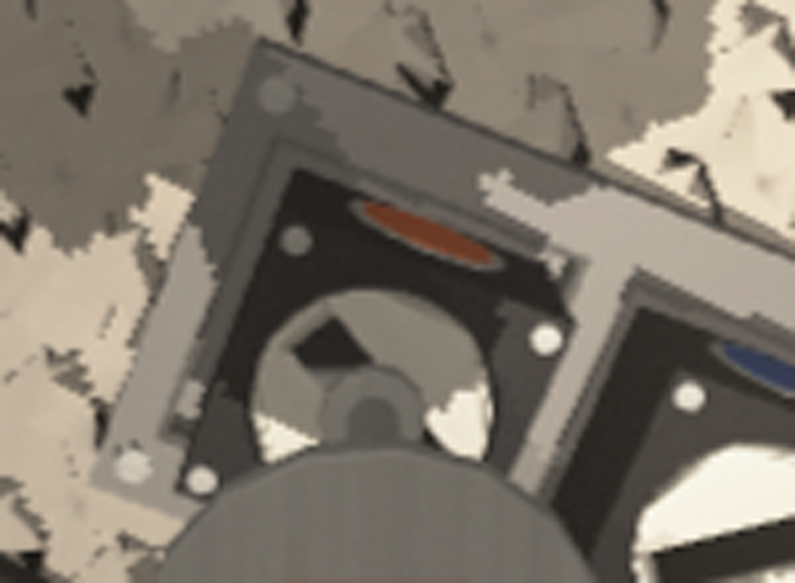

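The cassette sits flat in the place, its top at about 42–43 as it should be. Relative to the tool it has risen by about 1.3 mm, so the foot is free of the plate. I'll lower another 0.7 mm and turn back to the slot.

```bash
python3 -m creep '[{"grip":10,"linear":[0,0,0.4],"rot":[0,0,0]},{"grip":10,"linear":[0,0,0.3],"rot":[0,0,0]},{"grip":10,"linear":[0,0,0],"rot":[0,0,0.05]},{"grip":10,"linear":[0,0,0],"rot":[0,0,0.06]},{"grip":10,"linear":[0,0,0],"rot":[0,0,0.06]},{"grip":10,"linear":[0,0,0],"rot":[0,0,0.06]},{"grip":10,"linear":[0,0,0],"rot":[0,0,0.06]},{"grip":10,"linear":[0,0,0],"rot":[0,0,0.06]},{"grip":10,"linear":[0,0,0],"rot":[0,0,0]}]'; python3 -c "
from rig import sensors;s=sensors.sense();print(s['wrist_torque'].round(3))"; python3 -m creep '[{"grip":10,"linear":[0,0,0],"rot":[0,0,0.06]},{"grip":10,"linear":[0,0,0],"rot":[0,0,0.06]},{"grip":10,"linear":[0,0,0],"rot":[0,0,0.06]},{"grip":10,"linear":[0,0,0],"rot":[0,0,0.06]},{"grip":10,"linear":[0,0,0],"rot":[0,0,0.06]},{"grip":10,"linear":[0,0,0],"rot":[0,0,0.06]},{"grip":10,"linear":[0,0,0],"rot":[0,0,0.06]},{"grip":10,"linear":[0,0,0],"rot":[0,0,0.06]},{"grip":10,"linear":[0,0,0],"rot":[0,0,0.06]},{"grip":10,"linear":[0,0,0],"rot":[0,0,0]},{"grip":10,"linear":[0,0,0],"rot":[0,0,0]}]'; python3 -c "
from snap import *
s=sensors.sense();print(s['wrist_torque'].round(3))
snap('wrist','w_p5');crop('w_p5',215,365,130,240,5.3,'p5')"; python3 plan.py 485.7 -194.7 260 66 4
```

```text
time_s: 20.68
eef_pos: [485.7, -194.8, 138.4]
ee_rot: [-0.0, 0.665, 0.747, 0.0]
force: [-0.1, -0.6, -1.0]
grip_width: 0.244
[ 0.073 -0.022 -0.029]
time_s: 21.6
eef_pos: [485.7, -194.8, 138.4]
ee_rot: [0.0, 0.838, 0.545, 0.0]
force: [-0.1, 1.1, -1.3]
grip_width: 0.242
[-0.003  0.027  0.016]
t 21.65 pos [ 485.6 -194.8  138.4] yaw 66.04 F [ 0.36  0.3  -1.51] grip 0.243
  total tool [ 1.000e-01  0.000e+00 -1.216e+02] rotvec [-0.0001 -0.      0.0008] | row x4: lin [ 2.000e-02  1.000e-02 -3.041e+01] rot [-0.     -0.      0.0002] lin/row 30.4 deg/row 0.01
```

View pics/p5.png

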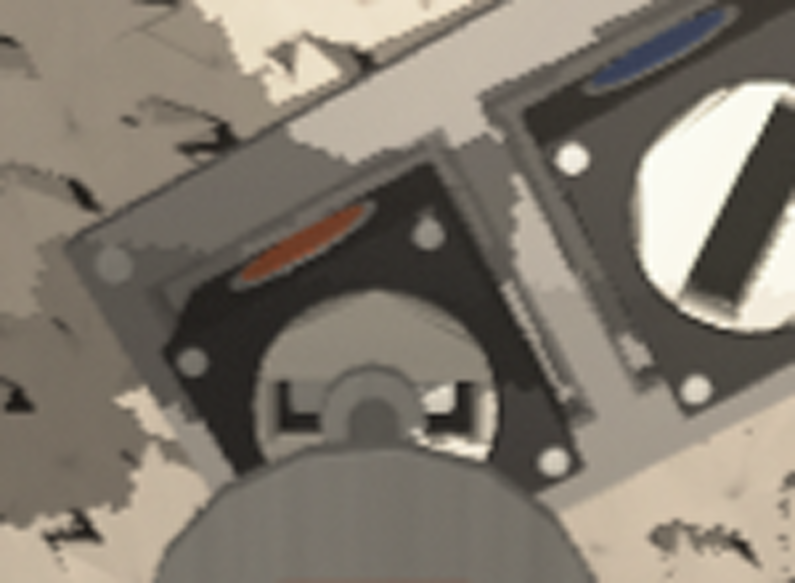

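The foot is aligned in the slot, with light gaps at both ends (275 and 480 in the crop). Withdrawing slowly.

```bash
python3 -m creep '[{"grip":10,"linear":[0,0,-1],"rot":[0,0,0]},{"grip":10,"linear":[0,0,-1],"rot":[0,0,0]},{"grip":10,"linear":[0,0,-1],"rot":[0,0,0]},{"grip":10,"linear":[0,0,-1],"rot":[0,0,0]},{"grip":10,"linear":[0,0,-1],"rot":[0,0,0]}]';python3 -m creep '[{"grip":10,"linear":[0,0,-1.5],"rot":[0,0,0]},{"grip":10,"linear":[0,0,-1.5],"rot":[0,0,0]},{"grip":10,"linear":[0,0,-2],"rot":[0,0,0]},{"grip":10,"linear":[0,0,-2],"rot":[0,0,0]},{"grip":10,"linear":[0,0,-2],"rot":[0,0,0]},{"grip":10,"linear":[0,0,0],"rot":[0,0,0]}]'; python3 -c "
from snap import *
snap('wrist','w_p6');crop('w_p6',215,365,130,240,5.3,'p6')"; python3 plan.py 485.7 -194.7 260 66 4
```

```text
time_s: 22.07
eef_pos: [485.7, -194.8, 143.5]
ee_rot: [0.0, 0.839, 0.544, 0.0]
force: [-0.4, -0.3, -1.6]
grip_width: 0.244
time_s: 22.57
eef_pos: [485.8, -194.9, 152.9]
ee_rot: [0.0, 0.839, 0.544, 0.0]
force: [0.2, 0.4, -1.4]
grip_width: 0.242
t 22.62 pos [ 485.7 -194.8  152.6] yaw 65.88 F [ 0.06  0.22 -1.21] grip 0.241
  total tool [ 1.000e-01 -0.000e+00 -1.074e+02] rotvec [ 0.0005  0.0001 -0.002 ] | row x4: lin [ 2.000e-02 -2.000e-02 -2.684e+01] rot [ 0.0001  0.     -0.0005] lin/row 26.8 deg/row 0.03
```

View pics/p6.png

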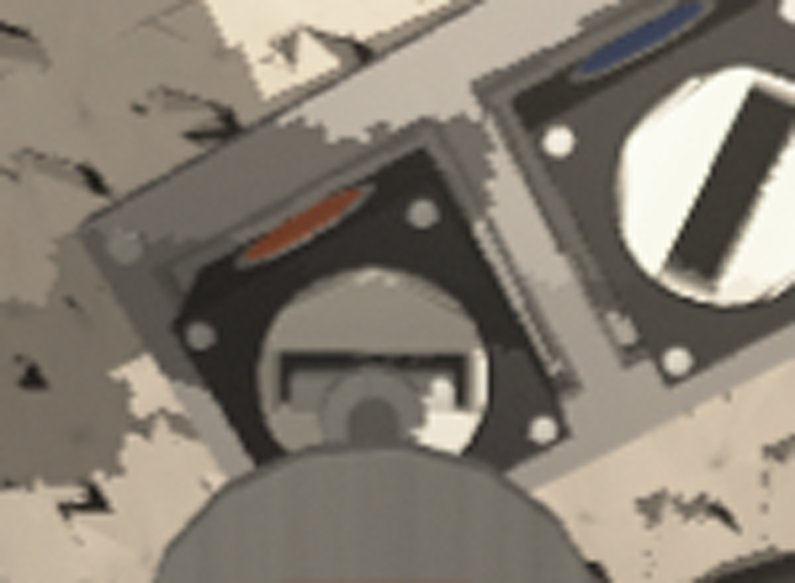

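The foot is out of the slot and the cassette stays. Now up and over the holster.

```bash
python3 -m creep '[{"grip":10,"linear":[0,0,-4],"rot":[0,0,0]},{"grip":10,"linear":[0,0,-12],"rot":[0,0,0]},{"grip":10,"linear":[0,0,-20],"rot":[0,0,0]},{"grip":10,"linear":[0,0,-24],"rot":[0,0,0]},{"grip":10,"linear":[0,0,-24],"rot":[0,0,0]},{"grip":10,"linear":[0,0,-16],"rot":[0,0,0]},{"grip":10,"linear":[0,0,-7],"rot":[0,0,0]},{"grip":10,"linear":[0,0,0],"rot":[0,0,0]}]'; python3 plan.py 510.1 -57.3 260 90 6
```

```text
time_s: 23.28
eef_pos: [486.0, -195.0, 260.7]
ee_rot: [0.001, 0.839, 0.544, 0.0]
force: [0.2, 0.9, -2.3]
grip_width: 0.242
t 23.28 pos [ 486.  -195.   260.7] yaw 65.89 F [ 0.18  0.94 -2.33] grip 0.242
  total tool [135.5 -34.3   0.6] rotvec [ 0.0024  0.001  -0.4209] | row x6: lin [23.4  -1.69  0.11] rot [ 0.0004  0.0002 -0.0701] lin/row 23.5 deg/row 4.02
```

```bash
python3 -m creep '[{"grip":10,"linear":[23.4,-1.7,0],"rot":[0,0,-0.07]},{"grip":10,"linear":[23.4,-1.7,0],"rot":[0,0,-0.07]},{"grip":10,"linear":[23.4,-1.7,0],"rot":[0,0,-0.07]},{"grip":10,"linear":[23.4,-1.7,0],"rot":[0,0,-0.07]},{"grip":10,"linear":[23.4,-1.7,0],"rot":[0,0,-0.07]},{"grip":10,"linear":[23.4,-1.7,0],"rot":[0,0,-0.07]},{"grip":10,"linear":[0,0,0],"rot":[0,0,0]},{"grip":10,"linear":[0,0,0],"rot":[0,0,0]},{"grip":10,"linear":[0,0,0],"rot":[0,0,0]}]'; python3 -c "
from snap import *
snap('wrist','w_h1');snap('scene','s_h1');crop('s_h1',250,400,90,240,5,'sh1');crop('w_h1',225,345,160,260,6.5,'h1b')"; python3 plan.py 510.1 -57.3 260 90 1
```

```text
time_s: 24.03
eef_pos: [509.6, -57.5, 258.5]
ee_rot: [-0.001, 0.708, 0.706, -0.0]
force: [-0.2, 0.1, -1.5]
grip_width: 0.24
t 24.13 pos [509.7 -58.  258.9] yaw 89.85 F [-0.17  0.04 -0.77] grip 0.24
  total tool [ 0.7  0.4 -1.1] rotvec [-0.0008 -0.0001 -0.0027] | row x1: lin [ 0.66  0.44 -1.12] rot [-0.0008 -0.0001 -0.0027] lin/row 1.4 deg/row 0.16
```

View pics/w_h1.png

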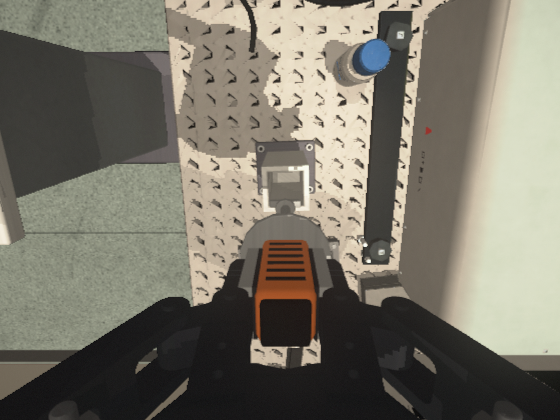

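View pics/h1b.png

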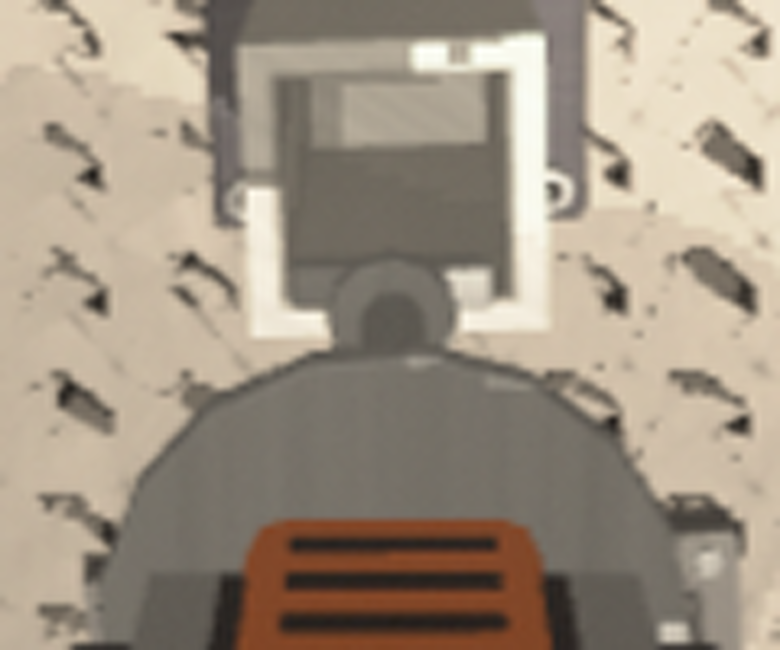

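View pics/sh1.png

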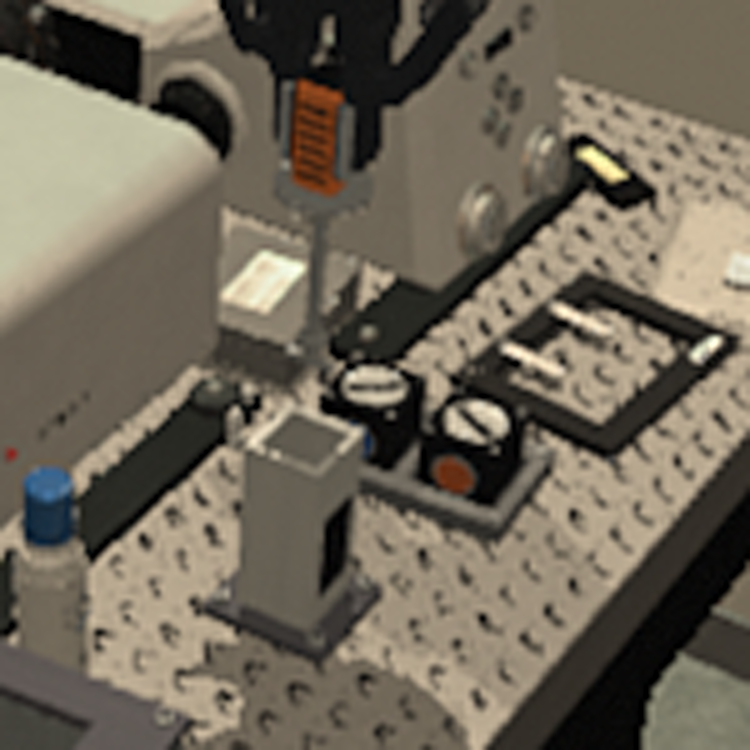

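The cassette sits flat in the near place, and the picker hangs above the holster. I'll measure the rim in this view.

```bash
python3 - <<'E'
from snap import *
g=lambda x,y:(225+(x-2.7)/6.5,160+(y-2.7)/6.5)
for cs in ([(240,42),(545,35),(550,330),(250,338)],[(275,75),(510,68),(515,298),(285,305)]):
    r=np.array([w('w_h1',*g(*p),zw=108)[:2] for p in cs]);print(r.round(1).tolist(),r.mean(0).round(1))
E
```

```text
[[489.0, -36.4], [530.4, -35.5], [531.8, -77.5], [489.4, -78.6]] [510.2 -57. ]
[[493.6, -40.9], [525.7, -40.0], [526.8, -72.7], [494.5, -73.7]] [510.2 -56.8]
```

```bash
python3 -m creep '[{"grip":10,"linear":[0.9,0.4,2],"rot":[0,0,0]},{"grip":10,"linear":[0,0,8],"rot":[0,0,0]},{"grip":10,"linear":[0,0,14],"rot":[0,0,0]},{"grip":10,"linear":[0,0,14],"rot":[0,0,0]},{"grip":10,"linear":[0,0,10],"rot":[0,0,0]},{"grip":10,"linear":[0,0,10],"rot":[0,0,0]},{"grip":10,"linear":[0,0,10],"rot":[0,0,0]},{"grip":10,"linear":[0,0,0],"rot":[0,0,0]}]'; python3 plan.py 510.2 -57 122 90 1
```

```text
time_s: 24.8
eef_pos: [509.4, -56.1, 189.4]
ee_rot: [-0.001, 0.708, 0.707, -0.001]
force: [-0.2, 0.4, -1.7]
grip_width: 0.244
t 24.8 pos [509.4 -56.1 189.4] yaw 89.93 F [-0.21  0.41 -1.72] grip 0.244
  total tool [-1.   1.  67.3] rotvec [-0.003  -0.0011 -0.0011] | row x1: lin [-1.02  0.98 67.35] rot [-0.003  -0.0011 -0.0011] lin/row 67.4 deg/row 0.2
```

```bash
python3 -m creep '[{"grip":10,"linear":[-0.5,0.4,8],"rot":[0,0,0]},{"grip":10,"linear":[0,0,12],"rot":[0,0,0]},{"grip":10,"linear":[0,0,12],"rot":[0,0,0]},{"grip":10,"linear":[0,0,12],"rot":[0,0,0]},{"grip":10,"linear":[0,0,8],"rot":[0,0,0]},{"grip":10,"linear":[0,0,5],"rot":[0,0,0]},{"grip":10,"linear":[0,0,2],"rot":[0,0,0]},{"grip":10,"linear":[0,0,0],"rot":[0,0,0]},{"grip":10,"linear":[0,0,0],"rot":[0,0,0]}]'; python3 plan.py 510.2 -57 122 90 1
```

```text
time_s: 25.55
eef_pos: [510.9, -56.8, 132.9]
ee_rot: [0.0, 0.707, 0.707, 0.0]
force: [0.3, -0.8, -0.7]
grip_width: 0.246
t 25.55 pos [510.9 -56.8 132.9] yaw 89.95 F [ 0.34 -0.78 -0.73] grip 0.246
  total tool [-0.2 -0.7 10.9] rotvec [ 0.0009  0.0003 -0.0009] | row x1: lin [-0.19 -0.7  10.89] rot [ 0.0009  0.0003 -0.0009] lin/row 10.9 deg/row 0.08
```

```bash
python3 -m creep '[{"grip":10,"linear":[0,-0.5,3],"rot":[0,0,0]},{"grip":10,"linear":[0,0,2.5],"rot":[0,0,0]},{"grip":10,"linear":[0,0,1.5],"rot":[0,0,0]},{"grip":10,"linear":[0,0,1],"rot":[0,0,0]},{"grip":10,"linear":[0,0,1],"rot":[0,0,0]},{"grip":10,"linear":[0,0,0.5],"rot":[0,0,0]},{"grip":10,"linear":[0,0,0],"rot":[0,0,0]}]';python3 -m creep '[{"grip":10,"linear":[0,0,0.5],"rot":[0,0,0]},{"grip":10,"linear":[0,0,0],"rot":[0,0,0]}]';python3 -m creep '[{"grip":10,"linear":[0,0,0.5],"rot":[0,0,0]},{"grip":10,"linear":[0,0,0],"rot":[0,0,0]}]'
```

```text
time_s: 26.13
eef_pos: [510.1, -56.7, 122.8]
ee_rot: [-0.0, 0.707, 0.707, -0.0]
force: [0.4, -0.3, -1.2]
grip_width: 0.245
time_s: 26.3
eef_pos: [510.1, -56.7, 122.4]
ee_rot: [0.0, 0.707, 0.707, 0.0]
force: [0.3, -0.3, -1.2]
grip_width: 0.243
time_s: 26.47
eef_pos: [510.1, -56.7, 121.9]
ee_rot: [-0.0, 0.707, 0.707, 0.0]
force: [0.6, -1.0, -1.9]
grip_width: 0.245
```

```bash
python3 -m creep '[{"grip":10,"linear":[0,0,0.4],"rot":[0,0,0]},{"grip":10,"linear":[0,0,0],"rot":[0,0,0]}]';python3 -m creep '[{"grip":10,"linear":[0,0,0.4],"rot":[0,0,0]},{"grip":10,"linear":[0,0,0],"rot":[0,0,0]}]';python3 -m creep '[{"grip":10,"linear":[0,0,0.3],"rot":[0,0,0]},{"grip":10,"linear":[0,0,0],"rot":[0,0,0]}]'
```

```text
time_s: 26.63
eef_pos: [510.1, -56.7, 121.6]
ee_rot: [0.0, 0.707, 0.707, 0.0]
force: [-0.3, 0.1, 0.3]
grip_width: 0.243
time_s: 26.8
eef_pos: [510.1, -56.7, 121.6]
ee_rot: [0.0, 0.707, 0.707, 0.0]
force: [-2.1, 0.9, 3.7]
grip_width: 0.241
time_s: 26.97
eef_pos: [510.1, -56.7, 121.5]
ee_rot: [0.0, 0.707, 0.707, 0.0]
force: [-4.7, 1.4, 8.2]
grip_width: 0.243
```

The flange is on the rim. I'll relieve the push and open.

```bash
python3 -m creep '[{"grip":10,"linear":[0,0,-0.4],"rot":[0,0,0]},{"grip":10,"linear":[0,0,-0.3],"rot":[0,0,0]},{"grip":26,"linear":[0,0,0],"rot":[0,0,0]},{"grip":30,"linear":[0,0,0],"rot":[0,0,0]},{"grip":40,"linear":[0,0,0],"rot":[0,0,0]},{"grip":55,"linear":[0,0,0],"rot":[0,0,0]},{"grip":70,"linear":[0,0,0],"rot":[0,0,0]},{"grip":85,"linear":[0,0,0],"rot":[0,0,0]},{"grip":85,"linear":[0,0,0],"rot":[0,0,0]},{"grip":85,"linear":[0,0,0],"rot":[0,0,0]}]' 20; python3 -c "
from snap import *
snap('wrist','w_o')"
```

```text
time_s: 27.8
eef_pos: [510.1, -56.7, 121.5]
ee_rot: [0.0, 0.707, 0.707, 0.0]
force: [-0.2, 0.2, -0.2]
grip_width: 0.993
```

View pics/w_o.png

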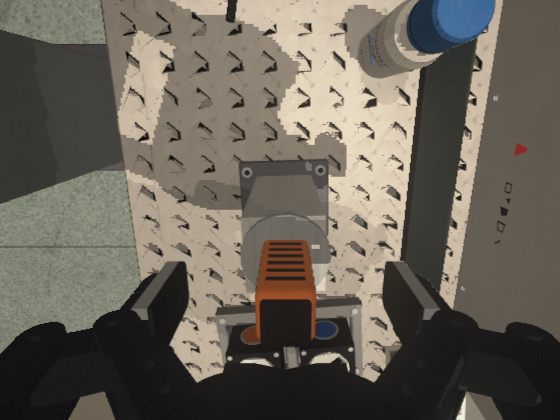

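The fingers are open and clear, and the picker stands upright in the holster. Rising straight up.

```bash
python3 -m creep '[{"grip":85,"linear":[0,0,-5],"rot":[0,0,0]},{"grip":85,"linear":[0,0,-15],"rot":[0,0,0]},{"grip":85,"linear":[0,0,-25],"rot":[0,0,0]},{"grip":85,"linear":[0,0,-25],"rot":[0,0,0]},{"grip":85,"linear":[0,0,-25],"rot":[0,0,0]},{"grip":85,"linear":[0,0,-20],"rot":[0,0,0]},{"grip":85,"linear":[0,0,-10],"rot":[0,0,0]},{"grip":85,"linear":[0,0,-5],"rot":[0,0,0]},{"grip":85,"linear":[0,0,0],"rot":[0,0,0]},{"grip":85,"linear":[0,0,0],"rot":[0,0,0]}]'; python3 -c "
from snap import *
snap('wrist','w_e');snap('scene','s_e');crop('w_e',200,380,130,330,4,'we');crop('s_e',200,400,120,290,4,'se')
print(sensors.sense()['force'])"
```

```text
time_s: 28.68
eef_pos: [509.7, -56.6, 250.5]
ee_rot: [-0.001, 0.707, 0.707, -0.0]
force: [-0.4, 1.1, -0.6]
grip_width: 0.995
[ 0.27399241  0.39657243 -1.09697833]
```

View pics/we.png

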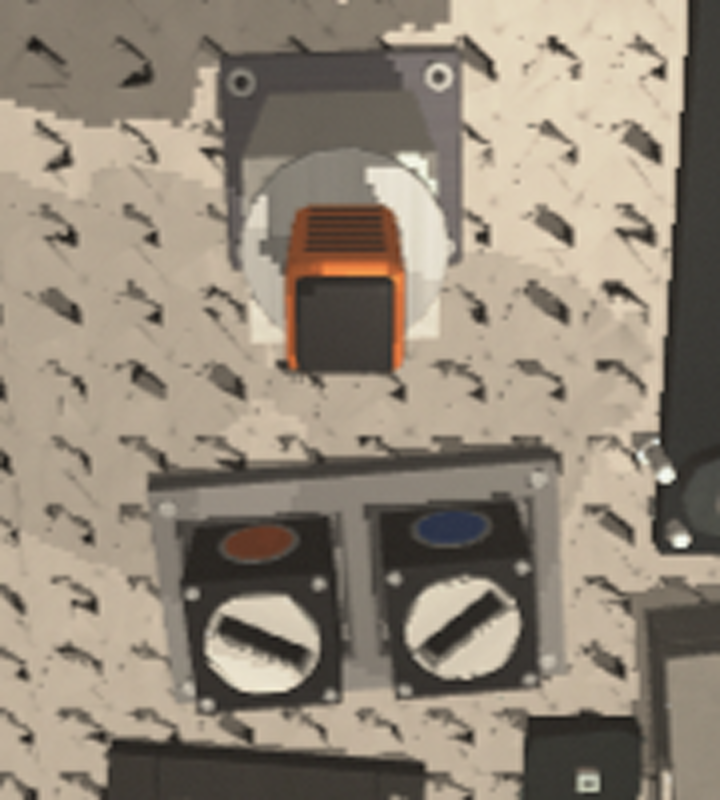

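View pics/se.png

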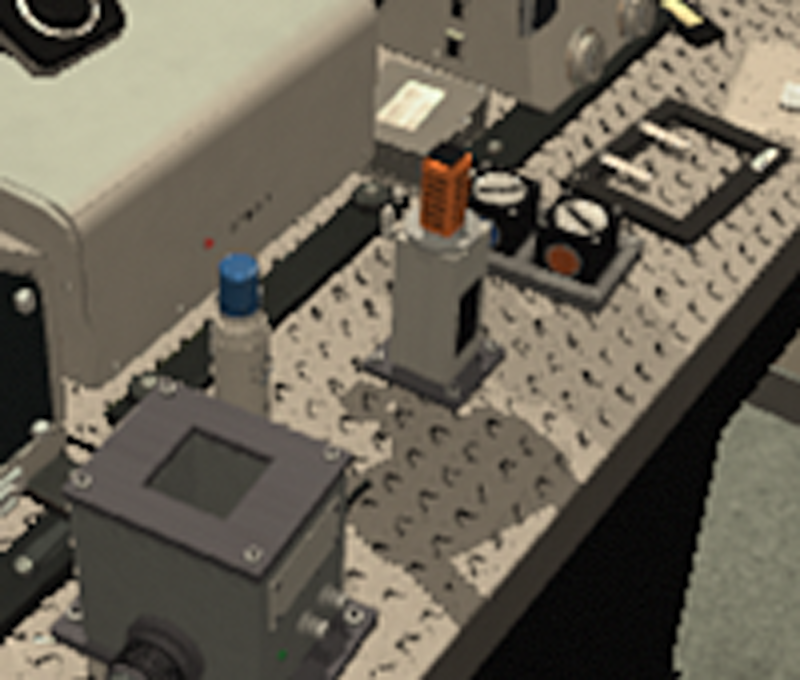

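The picker hangs in its holster, flange on the rim. The orange-glass cassette is in the near place and the spare is undisturbed. A last numeric check, then I'll hand in.

```bash
python3 - <<'E'
from snap import *
f=lambda x,y:(200+(x-1.5)/4,130+(y-1.5)/4)
for n,cs in [('cass',[(192,594),(319,583),(331,695),(207,705)]),('spare',[(395,578),(522,567),(532,679),(405,690)])]:
    P=np.array([w('w_e',*f(*c),zw=43) for c in cs]);D=[round(float(w('w_e',*f(*c))[2]),1) for c in cs]
    e=P[1]-P[0];print(n,P.mean(0).round(1),np.degrees(np.arctan2(e[1],e[0])).round(1),'z by depth',D)
c=[w('w_e',*f(*c),zw=162)[:2] for c in [(297,280),(393,278),(394,371),(297,373)]];print('handle',np.mean(c,0).round(1))
print('cap z',w('w_e',*f(345,330)).round(1))
from rig import ctrl
print(ctrl.finish_job())
E
```

```text
cass [ 486.1 -194.6   43. ] 5.5 z by depth [41.9, 43.1, 41.6, 43.5]
spare [ 545.4 -189.3   43. ] 5.5 z by depth [43.2, 42.3, 42.3, 42.4]
handle [510.7 -57.2]
cap z [510.7 -57.4 163.9]
the job is handed in; nothing more can be done
None
```

The job is done and handed in, at about 29 s of the 72 s allowed. The cassette is in the near place of the tray and the picker is back in its holster.

- **Finding the slot:** I lined the foot up on the slot from the wrist picture, so it dropped straight through with no push on the hub. The shoulder then touched the plate at the expected height with about 3 N.
- **Lift and carry:** I backed off 1 mm, turned the foot 51° with no torque felt, and drew the cassette up. It hung level. The extra few newtons expected from the sprung pad never showed in the force readings. I carried it over gently, lowered it the last few millimetres slowly, turned the foot back to the slot and withdrew it.
- **Last checks:**
  - The cassette is at (486.1, -194.6) against the place centre (486.0, -194.6), within about 0.5° of the tray's direction. It is flat, with its top at 42–43 mm (43 expected).
  - The spare was measured within 0.4 mm of its earlier position.
  - The picker is centred in the holster, flange on the rim, and the gripper is open well above everything.
- **Departures:**
  - I miscounted one row on the way to the tray, stopped 26 mm short in free air and made it up.
  - Seating the picker in the holster pressed the rim with up to about 8 N before I eased off.
  - The touchdown in the tray was too light to read clearly in the force noise, so I confirmed it from the picture.

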